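Put the soap sticks out to dry

TASK

Put all the soap sticks out to dry: open only the box whose lid has the bar handle running front to back, take out every stick in it, and lay each of them, as well as the one lying out on the table, flat across the narrow wooden rail, centred so that it balances, and none touching another. Close the box again at the end, leave the other boxes shut and do not disturb the mortar, cup, bowl and scoop.

Things in the scene. Friction and masses are not known exactly. Their poses are not given: they have to be found in the camera images.
- board: Fixed board, 165 x 510 x 8 mm (y along the row), carrying four equal wooden boxes side by side in varying order, each 150 (front to back) x 122 x 34 mm, walls and floor 5 mm, with a 6 mm thick lid lying on its rim, hinged at the side far from the robot. Origin under its centre.
- lid_long_handle (a point): THE RIGHT BOX. Handle of the lid with the straight bar handle 40 mm long, 10 mm thick, running from front to back of the lid (along x, towards the hinge); the point lies inside the handle, 14 mm above the lid's upper face (the handle is 26 mm high) and 125 mm from the hinge line; x points to the hinge, y along the hinge line, z out of the lid's upper face.
- lid_long (a joint): The lid with the long handle: hinge joint, 0 = closed, grows to 1.9 rad as the front edge swings up and over to the far side; stiff friction hinge (about 0.13 N m), stays where it is left.
- lid_cross_handle (a point): A wrong box, to stay closed. Handle of the lid with the straight bar handle 40 mm long, 10 mm thick, running from side to side (along y); the point lies inside the handle, 14 mm above the lid's upper face (the handle is 26 mm high) and 125 mm from the hinge line; x points to the hinge, y along the hinge line, z out of the lid's upper face.
- lid_cross (a joint): The lid with the cross handle: hinge joint, 0 = closed, grows to 1.9 rad as the front edge swings up and over to the far side; stiff friction hinge (about 0.13 N m), stays where it is left.
- lid_round_handle (a point): A wrong box, to stay closed. Handle of the lid with the round knob of 26 mm diameter; the point lies inside the handle, 14 mm above the lid's upper face (the handle is 26 mm high) and 125 mm from the hinge line; x points to the hinge, y along the hinge line, z out of the lid's upper face.
- lid_round (a joint): The lid with the round handle: hinge joint, 0 = closed, grows to 1.9 rad as the front edge swings up and over to the far side; stiff friction hinge (about 0.13 N m), stays where it is left.
- lid_square_handle (a point): A wrong box, to stay closed. Handle of the lid with the square block handle 24 by 24 mm; the point lies inside the handle, 14 mm above the lid's upper face (the handle is 26 mm high) and 125 mm from the hinge line; x points to the hinge, y along the hinge line, z out of the lid's upper face.
- lid_square (a joint): The lid with the square handle: hinge joint, 0 = closed, grows to 1.9 rad as the front edge swings up and over to the far side; stiff friction hinge (about 0.13 N m), stays where it is left.
- lid_long_hinge (a point): Point at the middle of the right lid's hinge line, at the far top edge of its box (42 mm above the table); turns with the lid: y runs along the hinge line, and the lid opens by turning about +y.
- stick0_c (a point): Centre of a cream soap stick, a square bar 56 x 16 x 16 mm, about 30 g; x along its length; starts in the right box (3 or 4 sticks are there, two side by side with a second pair behind, long sides front to back; the others are absent).
- stick1_c (a point): Centre of a cream soap stick, a square bar 56 x 16 x 16 mm, about 30 g; x along its length; starts in the right box (3 or 4 sticks are there, two side by side with a second pair behind, long sides front to back; the others are absent).
- stick2_c (a point): Centre of a cream soap stick, a square bar 56 x 16 x 16 mm, about 30 g; x along its length; starts in the right box (3 or 4 sticks are there, two side by side with a second pair behind, long sides front to back; the others are absent).
- stick3_c (a point): Centre of a cream soap stick, a square bar 56 x 16 x 16 mm, about 30 g; x along its length; starts in the right box (3 or 4 sticks are there, two side by side with a second pair behind, long sides front to back; the others are absent).
- stick4_c (a point): Centre of a cream soap stick, a square bar 56 x 16 x 16 mm, about 30 g; x along its length; starts lying on the table beyond the rail, away from the boxes.
- rail_top (a point): Centre of the narrow top of the drying rail, a fixed dark wooden plank on edge, 260 mm long, 24 mm wide, top 80 mm above the table; x along the rail, y across it, z up.
- mortar: Bystander, leave alone: heavy wooden mortar, 120 mm tall, 120 mm across; origin at its underside.
- cup: Bystander, leave alone: stainless cup, 80 mm tall, 70 mm across; origin at its underside.
- bowl: Bystander, leave alone: white soup bowl, 55 mm tall, 130 mm across; origin at its underside.
- scoop: Bystander, leave alone: carved wooden scoop, 160 mm long, 20 mm high; origin at its underside.
There are look-alikes about, which are no part of the job. Leave any black or blue look-alike of the part that bears stick4_c alone.

How it is judged:
By the outcome, as a careful person would: the job done as asked, in the order asked, and still so for the second after the job is handed in, with the robot touching nothing.
Of stick0, stick1, stick2, stick3 only 3 to 4 are there at a start; the rules pass over those that are not, and their reading is None.
At some moment in a run one of stick4 may be knocked a few centimetres aside while the robot is not near it.
Once in a run the grip may slacken for a moment while it holds something.
It also fails if it takes over 210 s, if anything falls off the work surface, if the arm or the gripper's body presses on something with over 40 N, if the wrist force passes 120 N, or if a joint passes its speed limit or range.

ROBOT

A 7-joint arm with a two-finger parallel gripper is mounted at the origin on the work surface. World frame = base frame: x ahead of the robot, y to its left, z up, the work surface at z = 0. Lengths are in m, angles in rad, forces in N, time in s.
With the tool pointing down it reaches from about 0.35 to 0.9 m from the base axis. Payload 8.1 kg.
Tool frame: the origin (TCP) lies midway between the tips of the shut fingers; the grasp point (between the pads) lies 19 mm behind it; z points along the fingers, y is the direction in which the jaws open and shut (so a half turn about z gives the same grasp; the last joint's range is limited). The gripper opens to 92 mm and grips with 3 to 60 N. Pads are 19 mm wide; open, the fingers measure 130 mm over their backs; the gripper's body (75 mm by 190 mm) begins 47 mm behind the grasp point.
Start: joints at [1.049, 0.434, 0.025, 1.573, -0.012, 1.134, -0.075], TCP at [0.254, -0.571, 0.227] pointing down, gripper open.
Joint ranges: [-2.62, 2.62], [-0.44, 2.09], [-1.27, 1.32], [0.08, 2.57], [-1.32, 4.46], [0.12, 2], [-2.74, 2.74]. Speed limits (rad/s): [2.22, 2.22, 3.01, 3.01, 3.14, 3.14, 3.14].

INTERFACE

Orientations are given as a rotation vector (axis times angle).
In Python, from cell import arm gives the robot as it stands. The module is installed in compiled form; this text tells all that it offers.
- The arm moves only by the tool jog_arm, never from a script. Its argument "increments" is a list of rows, each an object with "slide": the shift along the tool's x, y, z in mm, a list of three; "roll": the turn about the tool's z in rad; "gripper": the opening, from 0 (shut) to 1 (fully open). In form: [{"slide": [x, y, z], "roll": roll, "gripper": gripper}, ...]. A call has exactly 10 rows; each row is the pose to reach, as a shift and turn from the pose commanded when the call began, along the tool's axes at that moment; what a row does not reach only later rows make up. A row lasts 1/12 s, in which the tool goes at most 41.7 mm and 7.16 degrees, less where a joint would pass 70% of its speed; a pose out of reach is approached as far as the arm can. A call with a gripper value outside its range is refused whole. The fingers move at their own pace and stop on an object; "newtons" is the grip in N (left out, the last holds). Time passes only in rows, so rows that repeat a pose let the fingers close, or fill a call up. It gives the time, the measured TCP pose, the force and the opening at its end, in the units of the state.
- arm.observe(): the state, without advancing time (a new reading comes with each control period).
- arm.get_image(name): name is "side" or "top"; returns a dict with "frame" (420x560x3 uint8, blue, green, red), "depth" (420x560 float32, m along the optical axis (not along the pixel's ray), 0 where there is no reading), "intrinsics" (3x3 intrinsics, pixels), "R" (3x3) and "t" (3): a world point X has camera coordinates R X + t. Camera axes: x right, y down, z forward; pixel columns grow to the right and rows downward; lengths in m; the calibration is good to about 2 mm. A picture is of the moment at which its call begins.
- arm.sign_off(): hands the job in, once; it reports no verdict.
The state is a dict: "clock": time; "joints": joint angles; "dq": joint speeds; "joint_efforts": joint torques, N m; "position": TCP position; "ee_rot": TCP orientation; "force": force on the tool from outside, world axes, zero at the start; "ft_torque": the same for the moment, N m; "width": opening from 0.0 (shut) to 1.0 (fully open).
Only numpy, scipy, OpenCV 4.12 (cv2) and the standard library are available. Lean on these libraries where they do the work, as an engineer would, in place of code of your own. Each camera call takes 0.05 s, during which the arm holds its last target.

## Working session

There is one attempt and no reset: what is moved stays moved. The work goes in short steps, Python scripts to look and compute and a tool call to move; the robot and the scene stay as the last step left them, time stands still between calls to the robot, and variables do not carry over. Pictures are saved under pics/ and viewed, and the job is handed in when it is done.

Besides the shell and the picture viewer there is one more tool, called after "Emit:" as a command line: name --argument value ..., lists and objects as JSON in quotes. jog_arm: Moves the arm, as the interface text tells. Its arguments: {"type":"object","properties":{"increments":{"type":"array"},"newtons":{"type":"number"}},"required":["increments"]}

```bash
mkdir -p pics; ls; cat > h.py <<'E'
import numpy as np, cv2
from cell import arm
from scipy.spatial.transform import Rotation as Rn
def shot(n,f):
    d=arm.get_image(n); cv2.imwrite('pics/'+f,d['frame']); np.savez('pics/'+f[:-4]+'.npz',**d); return d
def pts(d):
    K=d['intrinsics'];z=d['depth'];h,w=z.shape
    u,v=np.meshgrid(np.arange(w),np.arange(h))
    c=np.stack([(u-K[0,2])/K[0,0]*z,(v-K[1,2])/K[1,1]*z,z],-1)
    P=(c-d['t'])@d['R']; P[z<=0]=np.nan; return P
def ray(d,u,v,z):
    K=d['intrinsics'];r=d['R'].T@np.array([(u-K[0,2])/K[0,0],(v-K[1,2])/K[1,1],1]);o=-d['R'].T@d['t']
    return o+r*(z-o[2])/r[2]
E
python3 - <<'E'
from h import *
for n in('top','side'):
    d=shot(n,n+'0.png'); print(n,d['intrinsics'],-d['R'].T@d['t'],d['R'])
s=arm.observe();print(s); print(Rn.from_rotvec(s['ee_rot']).as_matrix().round(3))
E
```

```text
pics
top [[393.80438419   0.         282.64926285]
 [  0.         393.80438419 208.03922442]
 [  0.           0.           1.        ]] [ 0.35997961 -0.04576934  1.22077705] [[-0.02624187 -0.99965346 -0.00207872]
 [-0.98287088  0.02618065 -0.18242644]
 [ 0.18241764 -0.0027441  -0.98321731]]
side [[475.45503007   0.         280.00655508]
 [  0.         475.45503007 206.03822693]
 [  0.           0.           1.        ]] [ 0.32588183 -0.79683212  0.86133897] [[ 0.95649046 -0.2916555  -0.00794091]
 [-0.21023212 -0.6700779  -0.71189751]
 [ 0.2023078   0.68259261 -0.70223848]]
{'clock': 0.1, 'joints': array([ 1.04940796,  0.43512063,  0.02495075,  1.57398769, -0.01162015,
        1.13400852, -0.0751446 ]), 'dq': array([-0.00072141, -0.00090609,  0.00025903, -0.00022776,  0.00049438,
       -0.00130381,  0.00295597]), 'joint_efforts': array([ 4.23598249e-03, -6.69124889e+01,  9.88791436e-01, -3.15143645e+01,
       -6.03665365e-02,  3.75028490e-02,  4.75570414e-05]), 'position': array([ 0.25394478, -0.5705881 ,  0.22605061]), 'ee_rot': array([-3.07170744e+00, -6.52602914e-01,  5.98753266e-04]), 'force': array([ 0.02043093, -0.07350346, -0.11639   ]), 'ft_torque': array([-0.00928511, -0.00568272,  0.02037014]), 'width': 1.0031071478367612}
[[ 0.914  0.407 -0.001]
 [ 0.407 -0.914  0.001]
 [-0.    -0.001 -1.   ]]
```

View pics/top0.png

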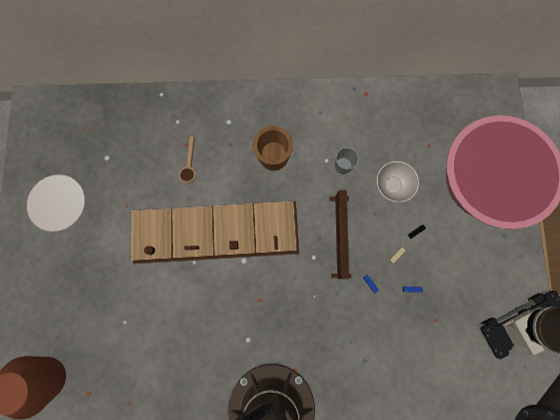

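View pics/side0.png

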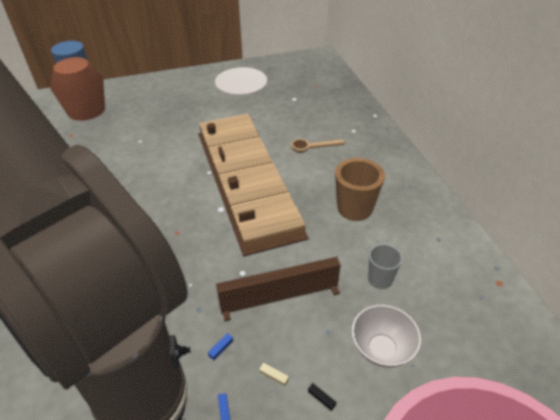

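The top view shows the front-to-back bar at (276,242) on the rightmost box. The rail is at (343,235) and the cream stick at (398,255), with black and blue look-alikes around it. Next I measure these.

```bash
cat >> h.py <<'E'
def rect(P,m):
    q=P[m][:,:2].astype(np.float32); q=q[~np.isnan(q).any(1)]
    (c,wh,a)=cv2.minAreaRect(q); b=cv2.boxPoints((c,wh,a)); e=b[1]-b[0];f=b[2]-b[1]
    if np.linalg.norm(f)>np.linalg.norm(e): e=f
    an=np.arctan2(e[1],e[0]); an=(an+np.pi/2)%np.pi-np.pi/2
    return np.array(c).round(4),np.sort(wh).round(4),round(float(an),4),len(q)
def cream(d,zr=(0,.3)):
    h=cv2.cvtColor(d['frame'],cv2.COLOR_BGR2HSV)
    return h
E
python3 - <<'E'
from h import *
d=dict(np.load('pics/top0.npz'));P=pts(d);F=d['frame'].astype(int)
h=cv2.cvtColor(d['frame'],cv2.COLOR_BGR2HSV)
print('stick hsv',h[255,398],P[255,398],'lidhsv',h[225,275],P[225,275],'handle',h[240,276],P[242,276],'rail',h[235,343],P[235,343],'floor',h[300,330],P[300,330])
Z=P[...,2]
U,V=np.meshgrid(np.arange(560),np.arange(420))
reg=lambda a,b,c,e:(U>=a)&(U<=b)&(V>=c)&(V<=e)
print('handle',rect(P,reg(262,292,228,254)&(Z>.059)),np.nanmedian(Z[reg(262,292,228,254)&(Z>.059)]))
print('rail',rect(P,reg(325,360,180,290)&(Z>.07)),np.nanmedian(Z[reg(325,360,180,290)&(Z>.07)]))
m=reg(385,412,240,270)&(h[...,2]>150)&(h[...,1]>50);print('stick',rect(P,m),np.nanmedian(Z[m]))
m=reg(110,310,190,275)&(Z>.035)&(Z<.056);print('lids',rect(P,m),np.nanmedian(Z[m]))
for n in ['side']:
  d=dict(np.load('pics/side0.npz'));P=pts(d);Z=P[...,2];h=cv2.cvtColor(d['frame'],cv2.COLOR_BGR2HSV)
  m=reg(230,265,205,228)&(Z>.058);print('handle',rect(P,m),np.nanmedian(Z[m]))
  m=reg(210,350,250,320)&(Z>.07);print('rail',rect(P,m),np.nanmedian(Z[m]))
  m=reg(255,295,360,388)&(h[...,2]>150);print('stick',rect(P,m),np.nanmedian(Z[m]))
E
```

```text
stick hsv [ 22  74 176] [ 0.42868694 -0.39505221  0.01971443] lidhsv [ 15 101 156] [ 0.52669153 -0.02466207  0.0456577 ] handle [ 12 143  64] [ 0.47293733 -0.02689417  0.07057507] rail [ 11 131  66] [ 0.48723929 -0.22232956  0.07994409] floor [ 21  17 105] [ 0.30014194 -0.18486975 -0.0009026 ]
handle (array([ 0.4713, -0.0254]), array([0.0089, 0.0383]), -0.0235, 49) 0.07362158356833046
rail (array([ 0.4919, -0.2234]), array([0.0251, 0.2556]), -0.026, 770) 0.07940835932612766
stick (array([ 0.4318, -0.3962]), array([0.0131, 0.0576]), -0.8359, 84) 0.015546767366120356
lids (array([0.5156, 0.1626]), array([0.1508, 0.4932]), -1.5371, 7855) 0.04747539586831912
handle (array([ 0.4726, -0.0267]), array([0.013 , 0.0397]), 0.0524, 119) 0.06914644200123353
rail (array([ 0.4923, -0.2259]), array([0.0285, 0.2597]), -0.0316, 1496) 0.07839198139211376
stick (array([ 0.4359, -0.3922]), array([0.0445, 0.0724]), -0.4019, 347) 0.014185941794609254
```

```bash
cat >> h.py <<'E'
def to(x,y,z,yaw=None):
    s=arm.observe();R=Rn.from_rotvec(s['ee_rot']).as_matrix()
    sl=R.T@(np.array([x,y,z])-s['position'])*1000
    cur=np.arctan2(R[1,0],R[0,0]); r=0
    if yaw is not None: r=cur-yaw; r=(r+np.pi/2)%np.pi-np.pi/2
    print('slide',sl.round(1),'roll',round(r,3),'curyaw',round(cur,3),'tilt',R[:,2].round(3),'pos',s['position'].round(4),'q7',s['joints'].round(2),'t',s['clock'])
E
python3 -c "
from h import *
to(.472,-.026,.15,.03)"
```

```text
slide [ 420.6 -408.8   76.6] roll 0.389 curyaw 0.419 tilt [-0.001  0.001 -1.   ] pos [ 0.2539 -0.5706  0.2261] q7 [ 1.05  0.44  0.02  1.57 -0.01  1.13 -0.08] t 0.1
```

Emit:
jog_arm --increments '[{"slide": [30,-29,0],"roll": 0.05,"gripper": 1},{"slide": [60,-58,0],"roll": 0.1,"gripper": 1},{"slide": [88,-86,0],"roll": 0.15,"gripper": 1},{"slide": [117,-114,0],"roll": 0.2,"gripper": 1},{"slide": [146,-142,0],"roll": 0.25,"gripper": 1},{"slide": [175,-170,0],"roll": 0.3,"gripper": 1},{"slide": [204,-198,0],"roll": 0.35,"gripper": 1},{"slide": [233,-226,0],"roll": 0.389,"gripper": 1},{"slide": [262,-254,0],"roll": 0.389,"gripper": 1},{"slide": [290,-282,0],"roll": 0.389,"gripper": 1}]' --newtons 15

```text
clock: 0.93
position: [0.4046, -0.1934, 0.2267]
ee_rot: [3.141, 0.046, -0.0]
force: [-0.3, -0.3, 0.3]
width: 0.998
```

```bash
python3 -c "
from h import *
to(.472,-.026,.13,.03)"
```

```text
slide [  72.3 -165.4   96.7] roll -0.001 curyaw 0.029 tilt [-0. -0. -1.] pos [ 0.4046 -0.1934  0.2267] q7 [ 0.44  0.16 -0.13  1.97  0.02  1.02 -1.24] t 0.9333
```

Emit:
jog_arm --increments '[{"slide": [15,-35,0],"roll": 0,"gripper": 0.5},{"slide": [30,-70,0],"roll": 0,"gripper": 0.5},{"slide": [46,-105,20],"roll": 0,"gripper": 0.5},{"slide": [60,-140,50],"roll": 0,"gripper": 0.5},{"slide": [68,-156,80],"roll": 0,"gripper": 0.5},{"slide": [68,-156,96],"roll": 0,"gripper": 0.5},{"slide": [68,-156,96],"roll": 0,"gripper": 0.5},{"slide": [68,-156,96],"roll": 0,"gripper": 0.5},{"slide": [68,-156,96],"roll": 0,"gripper": 0.5},{"slide": [68,-156,96],"roll": 0,"gripper": 0.5}]'

```text
clock: 1.77
position: [0.4685, -0.0385, 0.1321]
ee_rot: [3.141, 0.044, 0.003]
force: [-0.4, 0.2, -0.3]
width: 0.501
```

```bash
python3 -c "
from h import *
to(.472,-.026,.054,.03)
shot('side','side1.png')"
```

```text
slide [  3.7 -12.5  78.1] roll -0.002 curyaw 0.028 tilt [ 0.002 -0.    -1.   ] pos [ 0.4685 -0.0385  0.1321] q7 [ 0.16  0.31 -0.24  2.04  0.1   0.79 -1.68] t 1.7667
```

View pics/side1.png

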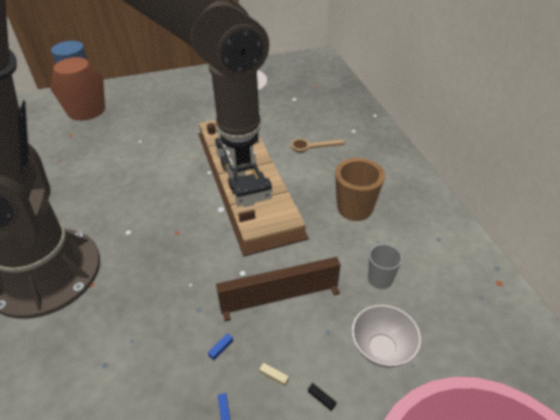

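The side view shows the half-open gripper above the row at about (248,185), handle still visible at (246,215). Nothing is touched, so I descend onto it.

Emit:
jog_arm --increments '[{"slide": [3.5,-12.5,0],"roll": 0,"gripper": 0.5},{"slide": [3.5,-12.5,20],"roll": 0,"gripper": 0.5},{"slide": [3.5,-12.5,40],"roll": 0,"gripper": 0.5},{"slide": [3.5,-12.5,60],"roll": 0,"gripper": 0.5},{"slide": [3.5,-12.5,70],"roll": 0,"gripper": 0.5},{"slide": [3.5,-12.5,78],"roll": 0,"gripper": 0.5},{"slide": [3.5,-12.5,78],"roll": 0,"gripper": 0.3},{"slide": [3.5,-12.5,78],"roll": 0,"gripper": 0},{"slide": [3.5,-12.5,78],"roll": 0,"gripper": 0},{"slide": [3.5,-12.5,78],"roll": 0,"gripper": 0}]'

```text
clock: 2.65
position: [0.4716, -0.0249, 0.0536]
ee_rot: [3.141, 0.046, 0.003]
force: [0.2, 0.8, -1.1]
width: 0.26
```

```bash
python3 -c "
from h import *
to(.472,-.026,.054,.03)
r0=np.array([-.125,.022])
for t in np.arange(.1,1.9,.1):
  c,s=np.cos(t),np.sin(t); p=.125*np.array([-c,s])+.022*np.array([-s,c])-r0; print(round(t,2),(p*1000).round(0))
print(arm.observe()['force'],arm.observe()['width']*92)"
```

```text
slide [ 0.3  1.1 -0.4] roll -0.0 curyaw 0.03 tilt [ 0.002 -0.    -1.   ] pos [ 0.4716 -0.0249  0.0536] q7 [ 0.11  0.44 -0.22  2.11  0.16  0.61 -1.76] t 2.65
0.1 [-2. 12.]
0.2 [-2. 24.]
0.3 [-1. 36.]
0.4 [ 1. 47.]
0.5 [ 5. 57.]
0.6 [ 9. 67.]
0.7 [15. 75.]
0.8 [22. 83.]
0.9 [30. 90.]
1.0 [39. 95.]
1.1 [49. 99.]
1.2 [ 59. 102.]
1.3 [ 70. 104.]
1.4 [ 82. 105.]
1.5 [ 94. 104.]
1.6 [107. 102.]
1.7 [119.  99.]
1.8 [132.  95.]
[ 0.20266166  0.80986192 -1.10265259] 23.929227747634442
```

Emit:
jog_arm --increments '[{"slide": [0,0,0],"roll": 0,"gripper": 0},{"slide": [0,0,0],"roll": 0,"gripper": 0},{"slide": [0,0,0],"roll": 0,"gripper": 0},{"slide": [0,0,0],"roll": 0,"gripper": 0},{"slide": [0,0,0],"roll": 0,"gripper": 0},{"slide": [-1,0,-6],"roll": 0,"gripper": 0},{"slide": [-2,0,-12],"roll": 0,"gripper": 0},{"slide": [-2,0,-18],"roll": 0,"gripper": 0},{"slide": [-2,0,-24],"roll": 0,"gripper": 0},{"slide": [-2,0,-24],"roll": 0,"gripper": 0}]'

```text
clock: 3.48
position: [0.4738, -0.0237, 0.0787]
ee_rot: [-3.14, -0.048, -0.015]
force: [10.5, 5.8, -4.1]
width: 0.102
```

```bash
python3 -c "
from h import *
to(.472,-.026,.054,.03)
shot('side','side2.png')
print(arm.observe()['force'],arm.observe()['width']*92)"
```

```text
slide [-2.1  2.3 24.7] roll 0.001 curyaw 0.031 tilt [ 0.009  0.002 -1.   ] pos [ 0.4738 -0.0237  0.0787] q7 [ 0.12  0.4  -0.23  2.09  0.14  0.66 -1.75] t 3.4833
[ 9.80445989  4.54005132 -2.59018059] 9.596512316204091
```

View pics/side2.png

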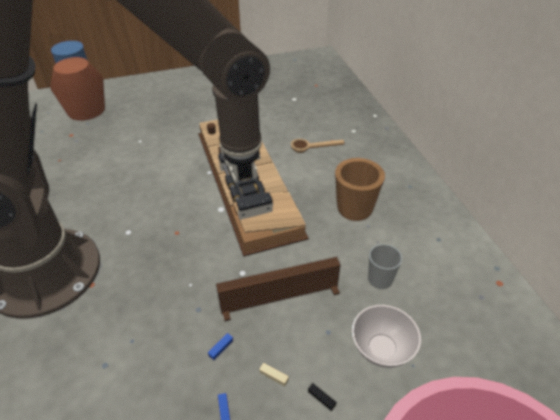

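The gripper has the handle (reading 9.6 mm) and the lid has begun to lift. I continue along the arc with a lighter grip.

Emit:
jog_arm --increments '[{"slide": [2,0,-6],"roll": 0,"gripper": 0},{"slide": [3,0,-12],"roll": 0,"gripper": 0},{"slide": [4,0,-18],"roll": 0,"gripper": 0},{"slide": [6,0,-23],"roll": 0,"gripper": 0},{"slide": [8,0,-28],"roll": 0,"gripper": 0},{"slide": [10,0,-33],"roll": 0,"gripper": 0},{"slide": [13,0,-38],"roll": 0,"gripper": 0},{"slide": [16,0,-43],"roll": 0,"gripper": 0},{"slide": [19,0,-47],"roll": 0,"gripper": 0},{"slide": [23,0,-51],"roll": 0,"gripper": 0}]' --newtons 8

```text
clock: 4.37
position: [0.4923, -0.0231, 0.1278]
ee_rot: [-3.14, -0.048, -0.001]
force: [-0.2, 4.8, -3.8]
width: 0.106
```

```bash
python3 -c "
from h import *
to(.472,-.026,.054,.03)
shot('side','side3.png')
print(arm.observe()['force'],arm.observe()['width']*92)"
```

```text
slide [-20.4   2.3  73.8] roll 0.001 curyaw 0.031 tilt [ 0.001  0.001 -1.   ] pos [ 0.4923 -0.0231  0.1278] q7 [ 0.13  0.35 -0.24  1.99  0.11  0.81 -1.72] t 4.3667
[-0.43553131  5.08395691  0.30298768] 9.727564074964812
```

View pics/side3.png

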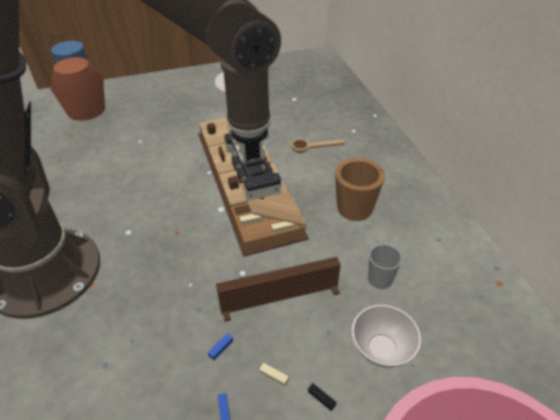

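Lid is opening and the side view shows cream sticks inside at (250,217) and (285,225). I carry on along the arc.

Emit:
jog_arm --increments '[{"slide": [7,-1,-7],"roll": 0,"gripper": 0},{"slide": [14,-1,-13],"roll": 0,"gripper": 0},{"slide": [22,-1,-19],"roll": 0,"gripper": 0},{"slide": [30,-1,-22],"roll": 0,"gripper": 0},{"slide": [38,-1,-25],"roll": 0,"gripper": 0},{"slide": [47,-1,-27],"roll": 0,"gripper": 0},{"slide": [56,-1,-28],"roll": 0,"gripper": 0},{"slide": [65,-1,-29],"roll": 0,"gripper": 0},{"slide": [75,-1,-28],"roll": 0,"gripper": 0},{"slide": [85,-1,-27],"roll": 0,"gripper": 0}]'

```text
clock: 5.25
position: [0.5785, -0.0202, 0.1565]
ee_rot: [-3.141, -0.047, -0.004]
force: [-3.3, 4.3, 10.8]
width: 0.11
```

Emit:
jog_arm --increments '[{"slide": [8,0,1],"roll": 0,"gripper": 0},{"slide": [15,0,3],"roll": 0,"gripper": 0},{"slide": [22,0,5],"roll": 0,"gripper": 0},{"slide": [28,0,8],"roll": 0,"gripper": 0},{"slide": [28,0,8],"roll": 0,"gripper": 0},{"slide": [28,0,8],"roll": 0,"gripper": 0},{"slide": [28,0,8],"roll": 0,"gripper": 0},{"slide": [28,0,8],"roll": 0,"gripper": 0},{"slide": [28,0,8],"roll": 0,"gripper": 0},{"slide": [28,0,8],"roll": 0,"gripper": 0}]'

```text
clock: 6.08
position: [0.6053, -0.0193, 0.1472]
ee_rot: [-3.141, -0.047, -0.002]
force: [1.5, 4.8, 2.3]
width: 0.111
```

```bash
python3 -c "
from h import *
to(.472,-.026,.054,.03)
shot('side','side4.png')
print(arm.observe()['force'],arm.observe()['width']*92)"
```

```text
slide [-133.6    2.7   93. ] roll 0.0 curyaw 0.03 tilt [ 0.001  0.001 -1.   ] pos [ 0.6053 -0.0193  0.1472] q7 [ 0.1   0.49 -0.22  1.7   0.12  0.96 -1.71] t 6.0833
[2.71373148 4.05166765 2.87414225] 10.340467578461405
```

View pics/side4.png

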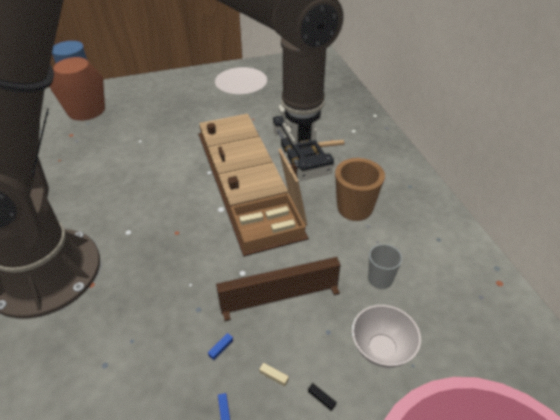

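The lid stands open, leaning back, and I count three sticks: (250,217), (277,211) and (283,225). I release the handle and back off upward.

Emit:
jog_arm --increments '[{"slide": [0,0,0],"roll": 0,"gripper": 0.35},{"slide": [0,0,0],"roll": 0,"gripper": 0.35},{"slide": [0,0,0],"roll": 0,"gripper": 0.35},{"slide": [0,0,-15],"roll": 0,"gripper": 0.35},{"slide": [0,0,-40],"roll": 0,"gripper": 0.35},{"slide": [0,0,-70],"roll": 0,"gripper": 0.35},{"slide": [-20,0,-90],"roll": 0,"gripper": 0.35},{"slide": [-60,0,-100],"roll": 0,"gripper": 0.35},{"slide": [-100,0,-100],"roll": 0,"gripper": 0.35},{"slide": [-140,0,-100],"roll": 0,"gripper": 0.35}]'

```text
clock: 6.97
position: [0.4633, -0.0247, 0.2469]
ee_rot: [3.141, 0.045, 0.001]
force: [-0.4, -0.3, 0.5]
width: 0.347
```

Emit:
jog_arm --increments '[{"slide": [-40,20,0],"roll": 0,"gripper": 0.5},{"slide": [-80,40,0],"roll": 0,"gripper": 0.5},{"slide": [-100,70,0],"roll": 0,"gripper": 0.5},{"slide": [-110,100,0],"roll": 0,"gripper": 0.5},{"slide": [-110,130,0],"roll": 0,"gripper": 0.5},{"slide": [-110,150,0],"roll": 0,"gripper": 0.5},{"slide": [-110,150,0],"roll": 0,"gripper": 0.5},{"slide": [-110,150,0],"roll": 0,"gripper": 0.5},{"slide": [-110,150,0],"roll": 0,"gripper": 0.5},{"slide": [-110,150,0],"roll": 0,"gripper": 0.5}]'

```text
clock: 7.8
position: [0.3592, -0.1764, 0.2466]
ee_rot: [-3.141, -0.049, 0.001]
force: [-0.6, 0.2, 0.2]
width: 0.501
```

```bash
python3 -c "
from h import *
to(.472,-.026,.054,.03)
shot('side','side5.png')
shot('top','top5.png')
a=cv2.imread('pics/side5.png')[180:260,180:320];b=cv2.imread('pics/top5.png')[180:280,220:360]
cv2.imwrite('pics/c5.png',np.vstack([cv2.resize(a,None,fx=3.5,fy=3.5),cv2.resize(b,None,fx=3.5,fy=3.5)])[:600])"
```

```text
slide [ 117.5 -146.8  192.6] roll 0.001 curyaw 0.031 tilt [-0.001  0.    -1.   ] pos [ 0.3592 -0.1764  0.2466] q7 [ 0.41  0.05 -0.09  2.04  0.    1.05 -1.22] t 7.8
```

View pics/c5.png

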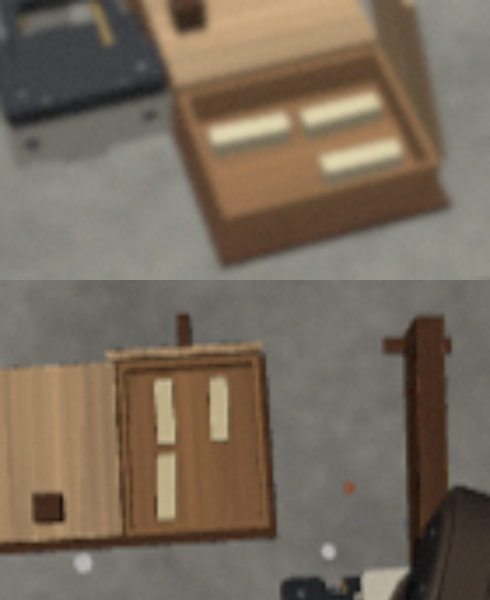

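View pics/top5.png

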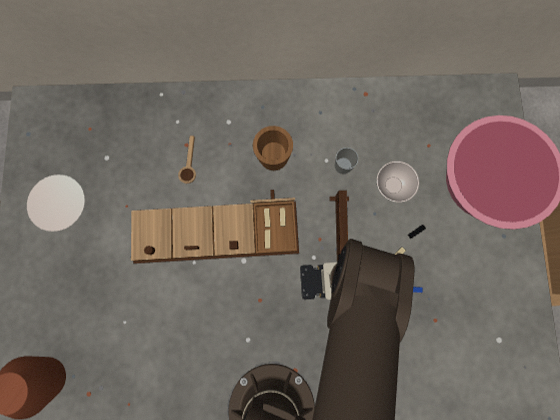

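Exactly three sticks: the left column has a front and a back one, the right column only a back one. Measuring them now.

```bash
cat >> h.py <<'E'
def sticks(d,ztop,reg=None,lo=None):
    h=cv2.cvtColor(d['frame'],cv2.COLOR_BGR2HSV); 
    lo=lo or (17,35,130)
    m=cv2.inRange(h,lo,(40,130,255))
    if reg: k=np.zeros_like(m);k[reg[2]:reg[3],reg[0]:reg[1]]=1;m=m*k
    out=[]
    for c in cv2.findContours(m,cv2.RETR_EXTERNAL,cv2.CHAIN_APPROX_NONE)[0]:
        if cv2.contourArea(c)<25: continue
        w=np.array([ray(d,u,v,ztop)[:2] for u,v in c[:,0]],np.float32)
        (ce,wh,a)=cv2.minAreaRect(w);b=cv2.boxPoints((ce,wh,a));e=b[1]-b[0];f=b[2]-b[1]
        if np.linalg.norm(f)>np.linalg.norm(e):e=f
        an=(np.arctan2(e[1],e[0])+np.pi/2)%np.pi-np.pi/2
        px=c[:,0].mean(0); print('px',px.round(0),'c',np.round(ce,4),'wh',np.round(np.sort(wh),4),'an',round(float(an),3))
E
python3 - <<'E'
from h import *
d=dict(np.load('pics/top5.npz'));print(cv2.cvtColor(d['frame'],cv2.COLOR_BGR2HSV)[[217,217,240,245],[267,282,267,282]])
sticks(d,.029,(255,297,203,255))
P=pts(d);print(P[217,267],P[240,267],P[217,282],P[240,282])
d=dict(np.load('pics/side5.npz'));sticks(d,.029,(230,310,195,245))
P=pts(d);print(P[217,250])
E
```

```text
[[ 22  72 188]
 [ 21  73 188]
 [ 21  71 188]
 [ 15 134 126]]
px [267. 239.] c [0.4885 0.0009] wh [0.0122 0.0579] an -0.02
px [267. 217.] c [0.5546 0.0011] wh [0.0153 0.056 ] an -0.018
px [282. 216.] c [ 0.5564 -0.0464] wh [0.0123 0.0559] an -0.027
[ 5.54067956e-01 -4.97125805e-04  3.12947560e-02] [0.48387042 0.00095404 0.02843754] [ 0.55295257 -0.04637232  0.03065122] [ 0.48440288 -0.04452281  0.01156165]
px [283. 224.] c [ 0.5534 -0.049 ] wh [0.0216 0.0591] an 0.007
px [251. 217.] c [ 0.4873 -0.0009] wh [0.0226 0.0594] an -0.03
px [276. 211.] c [ 0.5523 -0.0018] wh [0.0242 0.0634] an 0.135
[ 4.85224240e-01 -3.54371730e-05  2.66523468e-02]
```

```bash
python3 - <<'E'
from h import *
d=dict(np.load('pics/top5.npz'));P=pts(d)
for v in range(196,210): print(v,[P[v,u].round(3).tolist() for u in (262,285)])
d=dict(np.load('pics/side5.npz'));P=pts(d)
for v in range(150,210,6): print(v,[P[v,u].round(3).tolist() for u in range(282,304,5)])
E
```

```text
196 [[0.627, 0.015, -0.001], [0.625, -0.058, 0.001]]
197 [[0.625, 0.016, -0.004], [0.622, -0.058, -0.003]]
198 [[0.62, 0.015, 0.003], [0.619, -0.057, -0.002]]
199 [[0.618, 0.016, -0.004], [0.575, -0.056, 0.192]]
200 [[0.574, 0.006, 0.192], [0.573, -0.056, 0.189]]
201 [[0.572, 0.006, 0.189], [0.58, -0.056, 0.14]]
202 [[0.573, 0.007, 0.172], [0.597, -0.057, 0.046]]
203 [[0.591, 0.012, 0.066], [0.594, -0.057, 0.04]]
204 [[0.593, 0.014, 0.04], [0.592, -0.057, 0.035]]
205 [[0.591, 0.014, 0.037], [0.594, -0.057, 0.013]]
206 [[0.591, 0.015, 0.021], [0.59, -0.057, 0.016]]
207 [[0.59, 0.015, 0.01], [0.588, -0.057, 0.01]]
208 [[0.587, 0.016, 0.007], [0.585, -0.056, 0.01]]
209 [[0.583, 0.015, 0.014], [0.582, -0.056, 0.008]]
150 [[0.649, 0.265, -0.002], [0.663, 0.261, -0.003], [0.678, 0.259, -0.005], [0.683, 0.229, 0.016], [0.697, 0.225, 0.016]]
156 [[0.571, 0.011, 0.187], [0.654, 0.233, -0.001], [0.668, 0.231, -0.004], [0.682, 0.225, -0.002], [0.695, 0.22, -0.002]]
162 [[0.577, 0.029, 0.154], [0.575, -0.014, 0.188], [0.659, 0.201, -0.0], [0.596, -0.021, 0.189], [0.687, 0.196, -0.003]]
168 [[0.624, 0.186, -0.002], [0.574, -0.018, 0.175], [0.583, -0.026, 0.179], [0.595, -0.026, 0.176], [0.607, -0.026, 0.173]]
174 [[0.617, 0.163, -0.003], [0.579, -0.003, 0.144], [0.573, -0.057, 0.189], [0.594, -0.029, 0.161], [0.607, -0.026, 0.155]]
180 [[0.594, 0.087, 0.045], [0.585, 0.016, 0.108], [0.578, -0.044, 0.16], [0.577, -0.08, 0.19], [0.662, 0.122, -0.002]]
186 [[0.586, 0.062, 0.048], [0.591, 0.036, 0.069], [0.583, -0.029, 0.128], [0.576, -0.082, 0.175], [0.653, 0.096, 0.0]]
192 [[0.58, 0.043, 0.046], [0.593, 0.041, 0.044], [0.588, -0.012, 0.092], [0.581, -0.069, 0.145], [0.645, 0.074, -0.0]]
198 [[0.577, 0.033, 0.035], [0.59, 0.032, 0.032], [0.595, 0.007, 0.053], [0.586, -0.056, 0.113], [0.589, -0.082, 0.136]]
204 [[0.577, 0.032, 0.015], [0.591, 0.034, 0.008], [0.593, 0.001, 0.039], [0.592, -0.04, 0.077], [0.589, -0.082, 0.118]]
```

The lid actually leans about 10° over the box (top edge x≈0.573, hinge ≈0.597), because I had the wrong sign on the handle offset. Before reaching in, I push it further back with closed fingers.

Emit:
jog_arm --increments '[{"slide": [30,-30,0],"roll": 0,"gripper": 0},{"slide": [60,-60,0],"roll": 0,"gripper": 0},{"slide": [90,-90,0],"roll": 0,"gripper": 0},{"slide": [120,-120,0],"roll": 0,"gripper": 0},{"slide": [140,-147,30],"roll": 0,"gripper": 0},{"slide": [145,-147,60],"roll": 0,"gripper": 0},{"slide": [145,-147,90],"roll": 0,"gripper": 0},{"slide": [145,-147,105],"roll": 0,"gripper": 0},{"slide": [145,-147,105],"roll": 0,"gripper": 0},{"slide": [145,-147,105],"roll": 0,"gripper": 0}]'

```text
clock: 8.73
position: [0.4995, -0.0255, 0.1414]
ee_rot: [-3.141, -0.048, 0.003]
force: [0.3, 0.3, -0.0]
width: 0.005
```

Emit:
jog_arm --increments '[{"slide": [20,0,0],"roll": 0,"gripper": 0},{"slide": [40,0,0],"roll": 0,"gripper": 0},{"slide": [55,0,0],"roll": 0,"gripper": 0},{"slide": [65,0,0],"roll": 0,"gripper": 0},{"slide": [75,0,0],"roll": 0,"gripper": 0},{"slide": [85,0,0],"roll": 0,"gripper": 0},{"slide": [95,0,0],"roll": 0,"gripper": 0},{"slide": [102,0,0],"roll": 0,"gripper": 0},{"slide": [108,0,0],"roll": 0,"gripper": 0},{"slide": [108,0,0],"roll": 0,"gripper": 0}]'

```text
clock: 9.57
position: [0.6088, -0.0228, 0.1417]
ee_rot: [-3.141, -0.047, -0.001]
force: [-1.1, 0.4, 0.4]
width: 0.009
```

```bash
python3 - <<'E'
from h import *
to(.555,-.0475,.12,-.02)
d=shot('side','side6.png');print(arm.observe()['force'])
P=pts(d)
for v in range(156,210,6): print(v,[P[v,u].round(3).tolist() for u in range(290,320,5)])
E
```

```text
slide [-54.6  23.1  21.7] roll 0.05 curyaw 0.03 tilt [ 0.001  0.    -1.   ] pos [ 0.6088 -0.0228  0.1417] q7 [ 0.09  0.5  -0.2   1.7   0.12  0.95 -1.7 ] t 9.5667
[ 0.42358594  0.11304272 -0.50380446]
156 [[0.573, -0.041, 0.227], [0.582, -0.048, 0.23], [0.585, -0.071, 0.246], [0.602, -0.055, 0.231], [0.613, -0.056, 0.228], [0.624, -0.058, 0.227]]
162 [[0.655, 0.207, -0.004], [0.58, -0.056, 0.22], [0.591, -0.057, 0.218], [0.587, -0.096, 0.25], [0.597, -0.099, 0.249], [0.607, -0.101, 0.249]]
168 [[0.646, 0.18, -0.002], [0.661, 0.179, -0.006], [0.575, -0.101, 0.241], [0.581, -0.114, 0.25], [0.591, -0.115, 0.248], [0.6, -0.12, 0.249]]
174 [[0.639, 0.158, -0.005], [0.612, 0.035, 0.103], [0.599, -0.036, 0.166], [0.579, -0.121, 0.241], [0.591, -0.117, 0.234], [0.603, -0.115, 0.23]]
180 [[0.63, 0.131, -0.001], [0.609, 0.027, 0.091], [0.599, -0.036, 0.147], [0.583, -0.113, 0.216], [0.594, -0.113, 0.213], [0.605, -0.111, 0.209]]
186 [[0.623, 0.109, -0.003], [0.605, 0.015, 0.083], [0.61, -0.008, 0.102], [0.616, -0.025, 0.115], [0.62, -0.047, 0.133], [0.623, -0.068, 0.15]]
192 [[0.598, 0.033, 0.049], [0.604, 0.011, 0.067], [0.609, -0.012, 0.086], [0.613, -0.035, 0.105], [0.616, -0.059, 0.126], [0.621, -0.075, 0.139]]
198 [[0.594, 0.02, 0.041], [0.601, 0.001, 0.057], [0.606, -0.022, 0.076], [0.61, -0.044, 0.095], [0.616, -0.061, 0.109], [0.621, -0.079, 0.124]]
204 [[0.591, 0.011, 0.03], [0.599, -0.006, 0.044], [0.604, -0.027, 0.061], [0.609, -0.048, 0.079], [0.612, -0.072, 0.101], [0.663, 0.022, -0.002]]
```

View pics/side6.png

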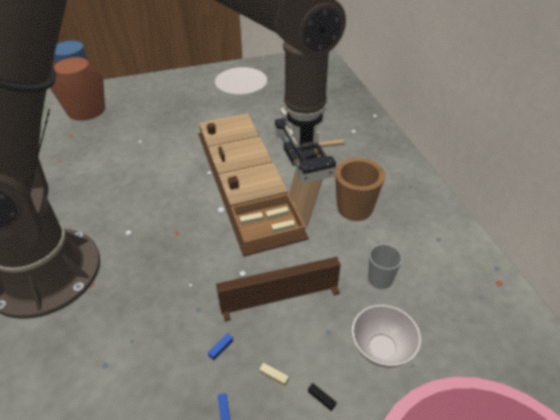

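The lid now leans back by about 13°. Next is stick C, at the back right.

Emit:
jog_arm --increments '[{"slide": [-20,8,0],"roll": 0.05,"gripper": 0.24},{"slide": [-40,16,0],"roll": 0.05,"gripper": 0.24},{"slide": [-54.5,23.5,10],"roll": 0.05,"gripper": 0.24},{"slide": [-54.5,23.5,30],"roll": 0.05,"gripper": 0.24},{"slide": [-54.5,23.5,45],"roll": 0.05,"gripper": 0.24},{"slide": [-54.5,23.5,55],"roll": 0.05,"gripper": 0.24},{"slide": [-54.5,23.5,55],"roll": 0.05,"gripper": 0.24},{"slide": [-54.5,23.5,55],"roll": 0.05,"gripper": 0.24},{"slide": [-54.5,23.5,55],"roll": 0.05,"gripper": 0.24},{"slide": [-54.5,23.5,55],"roll": 0.05,"gripper": 0.24}]'

```text
clock: 10.45
position: [0.5549, -0.0478, 0.0876]
ee_rot: [3.141, -0.032, 0.003]
force: [-0.5, -1.2, -0.3]
width: 0.238
```

```bash
python3 - <<'E'
from h import *
to(.555,-.0475,.016,-.02)
d=shot('side','side7.png')
cv2.imwrite('pics/c7.png',cv2.resize(d['frame'][120:270,180:380],None,fx=4,fy=4))
E
```

```text
slide [-0.  -0.3 71.6] roll -0.0 curyaw -0.02 tilt [ 0.002 -0.    -1.   ] pos [ 0.5549 -0.0478  0.0876] q7 [ 0.13  0.49 -0.19  1.88  0.12  0.78 -1.72] t 10.45
```

View pics/c7.png

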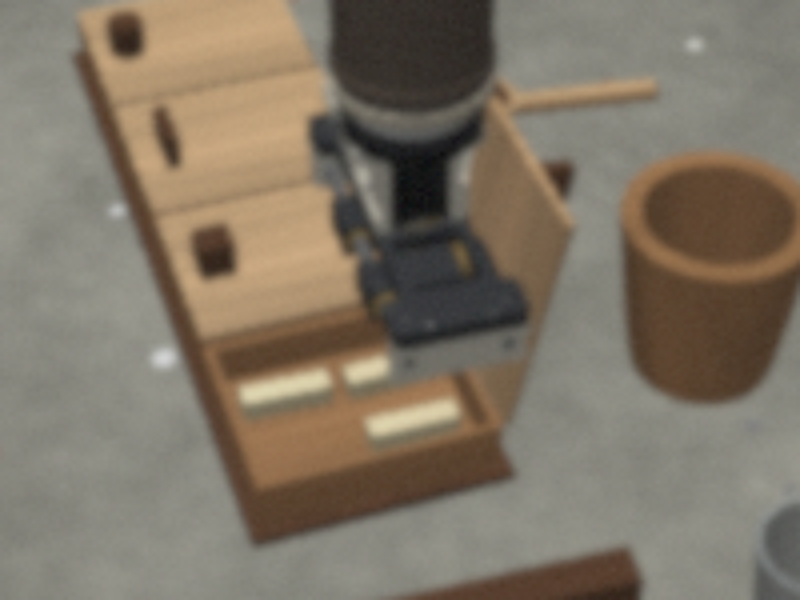

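Fingers straddle C cleanly, with gaps to the lid and walls. I descend and grip.

Emit:
jog_arm --increments '[{"slide": [0,0,20],"roll": 0,"gripper": 0.24},{"slide": [0,0,40],"roll": 0,"gripper": 0.24},{"slide": [0,0,55],"roll": 0,"gripper": 0.24},{"slide": [0,0,65],"roll": 0,"gripper": 0.24},{"slide": [0,0,71],"roll": 0,"gripper": 0.24},{"slide": [0,0,71],"roll": 0,"gripper": 0.24},{"slide": [0,0,71],"roll": 0,"gripper": 0.1},{"slide": [0,0,71],"roll": 0,"gripper": 0.1},{"slide": [0,0,71],"roll": 0,"gripper": 0.1},{"slide": [0,0,71],"roll": 0,"gripper": 0.1}]' --newtons 25

```text
clock: 11.33
position: [0.5546, -0.0481, 0.0164]
ee_rot: [3.141, -0.032, 0.002]
force: [0.8, -0.2, 0.1]
width: 0.174
```

Emit:
jog_arm --increments '[{"slide": [0,0,0],"roll": 0,"gripper": 0.0},{"slide": [0,0,-20],"roll": 0,"gripper": 0.0},{"slide": [0,0,-50],"roll": 0,"gripper": 0.0},{"slide": [-10,0,-90],"roll": 0,"gripper": 0.0},{"slide": [-20,0,-120],"roll": 0,"gripper": 0.0},{"slide": [-30,20,-130],"roll": 0,"gripper": 0.0},{"slide": [-35,50,-130],"roll": 0,"gripper": 0.0},{"slide": [-40,80,-130],"roll": 0,"gripper": 0.0},{"slide": [-40,80,-130],"roll": 0,"gripper": 0.0},{"slide": [-40,80,-130],"roll": 0,"gripper": 0.0}]'

```text
clock: 12.17
position: [0.5119, -0.1294, 0.146]
ee_rot: [3.14, -0.038, 0.0]
force: [-0.1, 0.3, -0.8]
width: 0.173
```

```bash
python3 - <<'E'
from h import *
# rail spots
c=np.array([.492,-.2245]);u=np.array([1,-.026])
for k in (-100,-50,0,50,100): print(k,(c+u*k/1000).round(4))
p=c+u*.1
to(p[0],p[1],.13,np.pi/2-.026)
d=shot('side','side8.png')
cv2.imwrite('pics/c8.png',cv2.resize(d['frame'][120:270,180:380],None,fx=4,fy=4))
E
```

```text
-100 [ 0.392  -0.2219]
-50 [ 0.442  -0.2232]
0 [ 0.492  -0.2245]
50 [ 0.542  -0.2258]
100 [ 0.592  -0.2271]
slide [82.5 95.8 16.1] roll -1.569 curyaw -0.024 tilt [ 0.    -0.001 -1.   ] pos [ 0.5119 -0.1294  0.146 ] q7 [ 0.29  0.37 -0.18  1.9   0.09  0.88 -1.54] t 12.1667
```

View pics/c8.png

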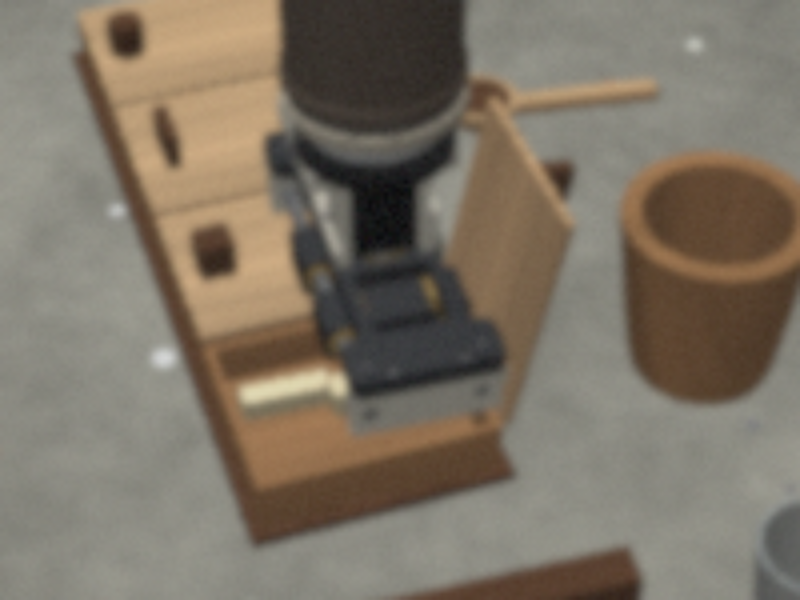

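Grip holds at 16 mm. I carry it to the far rail position while turning a quarter turn.

Emit:
jog_arm --increments '[{"slide": [0,20,-10],"roll": -0.12,"gripper": 0.0},{"slide": [0,50,-10],"roll": -0.24,"gripper": 0.0},{"slide": [20,75,-10],"roll": -0.36,"gripper": 0.0},{"slide": [40,95,-10],"roll": -0.48,"gripper": 0.0},{"slide": [60,95,-10],"roll": -0.6,"gripper": 0.0},{"slide": [80,95,-10],"roll": -0.72,"gripper": 0.0},{"slide": [82,96,-10],"roll": -0.84,"gripper": 0.0},{"slide": [82,96,-10],"roll": -0.96,"gripper": 0.0},{"slide": [82,96,-10],"roll": -1.08,"gripper": 0.0},{"slide": [82,96,-10],"roll": -1.2,"gripper": 0.0}]'

```text
clock: 13.05
position: [0.5932, -0.2229, 0.1554]
ee_rot: [-2.603, -1.758, -0.001]
force: [0.1, 0.4, -0.5]
width: 0.173
```

Emit:
jog_arm --increments '[{"slide": [0,0,0],"roll": -0.1,"gripper": 0.0},{"slide": [0,0,0],"roll": -0.2,"gripper": 0.0},{"slide": [0,0,0],"roll": -0.3,"gripper": 0.0},{"slide": [0,0,0],"roll": -0.369,"gripper": 0.0},{"slide": [0,0,5],"roll": -0.369,"gripper": 0.0},{"slide": [0,0,15],"roll": -0.369,"gripper": 0.0},{"slide": [0,0,25],"roll": -0.369,"gripper": 0.0},{"slide": [0,0,25],"roll": -0.369,"gripper": 0.0},{"slide": [0,0,25],"roll": -0.369,"gripper": 0.0},{"slide": [0,0,25],"roll": -0.369,"gripper": 0.0}]'

```text
clock: 13.88
position: [0.5926, -0.2245, 0.1305]
ee_rot: [-2.246, -2.196, 0.0]
force: [-0.0, -0.3, -0.0]
width: 0.17
```

```bash
python3 - <<'E'
from h import *
to(.592,-.2271,.084,np.pi/2-.026)
d=shot('side','side9.png')
e=shot('top','top9.png')
cv2.imwrite('pics/c9.png',np.hstack([cv2.resize(d['frame'][200:330,200:380],None,fx=2.2,fy=2.2),cv2.resize(e['frame'][160:290,290:470],None,fx=2.2,fy=2.2)]))
print(sticks(d,.105,(200,400,180,320)))
E
```

```text
slide [-2.6 -0.5 46.5] roll 0.003 curyaw 1.548 tilt [-0.  0. -1.] pos [ 0.5926 -0.2245  0.1305] q7 [ 0.61  0.59 -0.51  1.63  0.33  1.01 -0.02] t 13.8833
px [329. 248.] c [ 0.6064 -0.207 ] wh [0.0217 0.0472] an 1.336
px [251. 217.] c [ 0.4719 -0.077 ] wh [0.0278 0.0541] an -0.002
px [271. 213.] c [ 0.5189 -0.0752] wh [0.0205 0.0329] an 0.24
px [272. 189.] c [ 0.5443 -0.0035] wh [0.0278 0.0319] an -0.12
px [284. 185.] c [0.574  0.0021] wh [0.0159 0.048 ] an -1.279
None
```

View pics/c9.png

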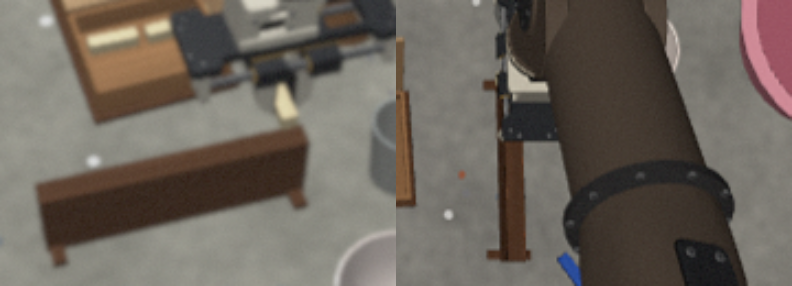

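The stick hangs level in the gripper at (287,100) of the left crop, above the rail's far end. I lower and release it.

Emit:
jog_arm --increments '[{"slide": [-2.5,-0.5,15],"roll": 0,"gripper": 0.0},{"slide": [-2.5,-0.5,30],"roll": 0,"gripper": 0.0},{"slide": [-2.5,-0.5,38],"roll": 0,"gripper": 0.0},{"slide": [-2.5,-0.5,43],"roll": 0,"gripper": 0.0},{"slide": [-2.5,-0.5,46],"roll": 0,"gripper": 0.0},{"slide": [-2.5,-0.5,46.5],"roll": 0,"gripper": 0.0},{"slide": [-2.5,-0.5,46.5],"roll": 0,"gripper": 0.0},{"slide": [-2.5,-0.5,46.5],"roll": 0,"gripper": 0.0},{"slide": [-2.5,-0.5,46.5],"roll": 0,"gripper": 0.0},{"slide": [-2.5,-0.5,46.5],"roll": 0,"gripper": 0.0}]'

```text
clock: 14.82
position: [0.5923, -0.2273, 0.0847]
ee_rot: [2.245, 2.196, 0.001]
force: [0.4, 0.5, 0.0]
width: 0.168
```

```bash
python3 - <<'E'
from h import *
to(.592,-.2271,.084,np.pi/2-.026);print(arm.observe()['force'])
d=shot('side','side10.png')
cv2.imwrite('pics/c10.png',cv2.resize(d['frame'][200:330,200:380],None,fx=4,fy=4))
E
```

```text
slide [ 0.2 -0.3  0.7] roll 0.004 curyaw 1.549 tilt [ 0.001 -0.    -1.   ] pos [ 0.5923 -0.2273  0.0847] q7 [ 0.6   0.64 -0.49  1.67  0.36  0.92 -0.05] t 14.8167
[4.07171257e-01 4.73546050e-01 1.15646021e-04]
```

View pics/c10.png

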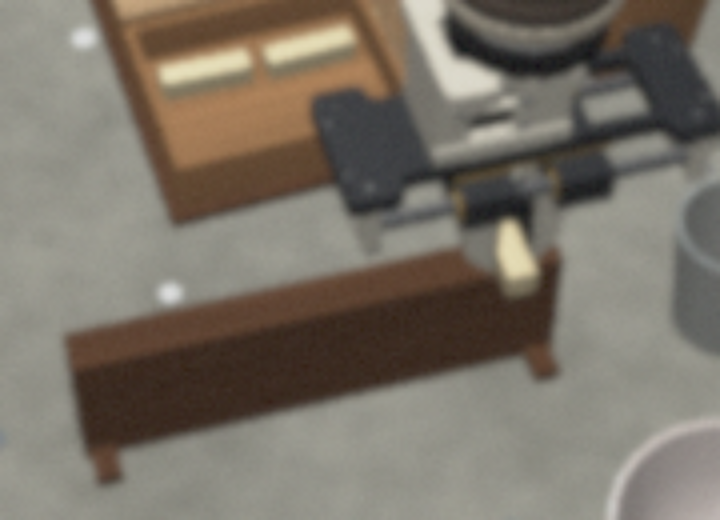

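Emit:
jog_arm --increments '[{"slide": [0,0,1],"roll": 0,"gripper": 0.0},{"slide": [0,0,1.5],"roll": 0,"gripper": 0.0},{"slide": [0,0,1.5],"roll": 0,"gripper": 0.25},{"slide": [0,0,1.5],"roll": 0,"gripper": 0.25},{"slide": [0,0,1.5],"roll": 0,"gripper": 0.25},{"slide": [0,0,1.5],"roll": 0,"gripper": 0.25},{"slide": [0,0,-10],"roll": 0,"gripper": 0.25},{"slide": [0,0,-40],"roll": 0,"gripper": 0.25},{"slide": [0,0,-60],"roll": 0,"gripper": 0.25},{"slide": [0,0,-60],"roll": 0,"gripper": 0.25}]'

```text
clock: 15.7
position: [0.5948, -0.2274, 0.1496]
ee_rot: [2.241, 2.193, 0.006]
force: [-0.8, -0.0, 1.0]
width: 0.252
```

```bash
python3 - <<'E'
from h import *
to(.5545,-.001,.13,-.02)
d=shot('side','side11.png')
cv2.imwrite('pics/c11.png',cv2.resize(d['frame'][200:330,200:380],None,fx=4,fy=4))
sticks(d,.096,(310,345,230,280))
E
```

```text
slide [225.5 -45.4  18.9] roll 1.569 curyaw 1.549 tilt [ 0.007 -0.002 -1.   ] pos [ 0.5948 -0.2274  0.1496] q7 [ 0.62  0.57 -0.51  1.61  0.32  1.04 -0.01] t 15.7
px [326. 259.] c [ 0.5903 -0.2294] wh [0.0217 0.0597] an -1.563
```

View pics/c11.png

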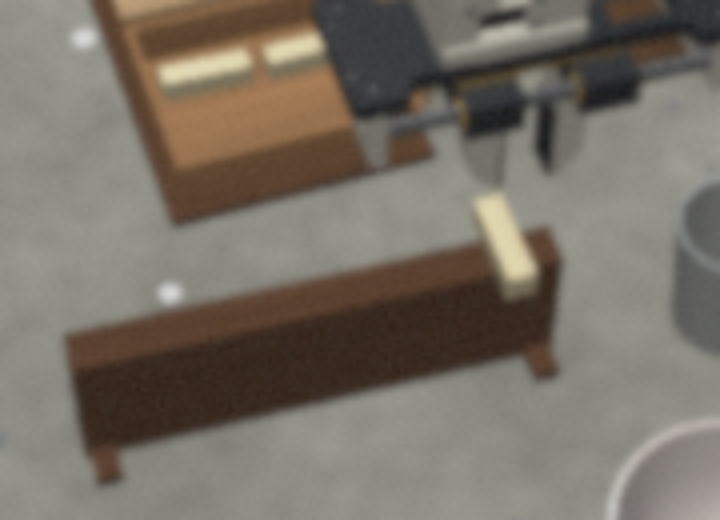

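C lies flat across the rail near its far end, square and balanced. Next is B (back left).

Emit:
jog_arm --increments '[{"slide": [5,-25,-10],"roll": 0.12,"gripper": 0.24},{"slide": [15,-45,-20],"roll": 0.24,"gripper": 0.24},{"slide": [50,-50,-20],"roll": 0.36,"gripper": 0.24},{"slide": [85,-50,-20],"roll": 0.48,"gripper": 0.24},{"slide": [120,-50,-20],"roll": 0.6,"gripper": 0.24},{"slide": [150,-50,-20],"roll": 0.72,"gripper": 0.24},{"slide": [180,-50,-20],"roll": 0.84,"gripper": 0.24},{"slide": [205,-48,-20],"roll": 0.96,"gripper": 0.24},{"slide": [220,-46,-20],"roll": 1.08,"gripper": 0.24},{"slide": [226,-46,-20],"roll": 1.2,"gripper": 0.24}]'

```text
clock: 16.58
position: [0.5508, 0.0034, 0.164]
ee_rot: [-3.093, -0.542, 0.0]
force: [0.2, 0.2, -0.4]
width: 0.241
```

Emit:
jog_arm --increments '[{"slide": [0,0,0],"roll": 0.12,"gripper": 0.24},{"slide": [0,0,0],"roll": 0.24,"gripper": 0.24},{"slide": [0,0,0],"roll": 0.369,"gripper": 0.24},{"slide": [0,0,10],"roll": 0.369,"gripper": 0.24},{"slide": [0,0,30],"roll": 0.369,"gripper": 0.24},{"slide": [0,0,50],"roll": 0.369,"gripper": 0.24},{"slide": [0,0,70],"roll": 0.369,"gripper": 0.24},{"slide": [0,0,80],"roll": 0.369,"gripper": 0.24},{"slide": [0,0,80],"roll": 0.369,"gripper": 0.24},{"slide": [0,0,80],"roll": 0.369,"gripper": 0.24}]'

```text
clock: 17.42
position: [0.5506, -0.0003, 0.0838]
ee_rot: [-3.141, 0.029, 0.002]
force: [0.1, 0.3, 0.0]
width: 0.237
```

```bash
python3 - <<'E'
from h import *
to(.5545,-.000,.016,-.02)
d=shot('side','side12.png')
cv2.imwrite('pics/c12.png',cv2.resize(d['frame'][120:270,180:380],None,fx=4,fy=4))
E
```

```text
slide [ 4.  -0.4 67.8] roll 0.001 curyaw -0.019 tilt [-0.001  0.    -1.   ] pos [ 5.506e-01 -3.000e-04  8.380e-02] q7 [ 0.06  0.49 -0.21  1.9   0.14  0.77 -1.82] t 17.4167
```

View pics/c12.png

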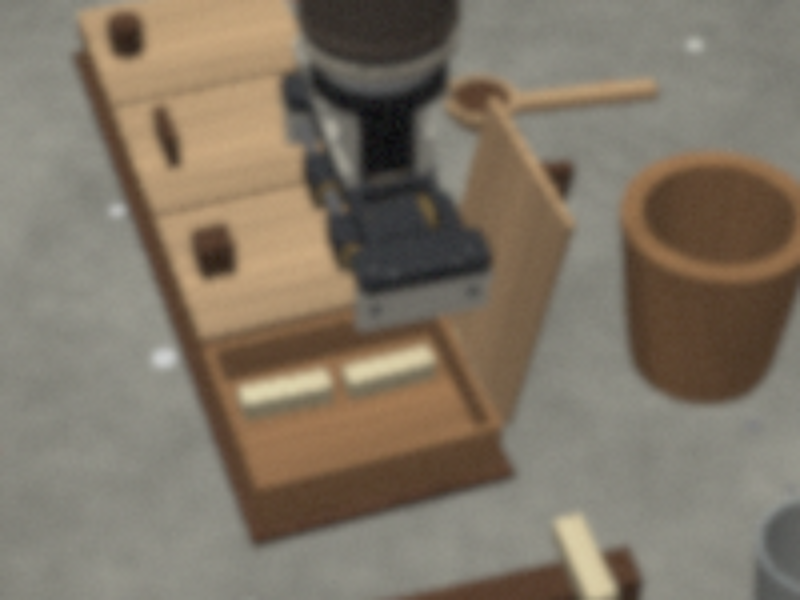

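Both left sticks are clear and C is still on the rail. Moving 4 mm forward, then down to grip B.

Emit:
jog_arm --increments '[{"slide": [4,0,10],"roll": 0,"gripper": 0.24},{"slide": [4,0,30],"roll": 0,"gripper": 0.24},{"slide": [4,0,45],"roll": 0,"gripper": 0.24},{"slide": [4,0,60],"roll": 0,"gripper": 0.24},{"slide": [4,0,67.5],"roll": 0,"gripper": 0.24},{"slide": [4,0,67.5],"roll": 0,"gripper": 0.24},{"slide": [4,0,67.5],"roll": 0,"gripper": 0},{"slide": [4,0,67.5],"roll": 0,"gripper": 0},{"slide": [4,0,67.5],"roll": 0,"gripper": 0},{"slide": [4,0,67.5],"roll": 0,"gripper": 0}]'

```text
clock: 18.3
position: [0.5556, -0.0004, 0.0175]
ee_rot: [3.141, -0.032, 0.002]
force: [-0.6, 0.3, -0.3]
width: 0.172
```

Emit:
jog_arm --increments '[{"slide": [0,0,0],"roll": 0,"gripper": 0.0},{"slide": [0,0,-20],"roll": 0,"gripper": 0.0},{"slide": [0,0,-50],"roll": 0,"gripper": 0.0},{"slide": [-10,0,-90],"roll": 0,"gripper": 0.0},{"slide": [-20,0,-120],"roll": 0,"gripper": 0.0},{"slide": [-30,20,-140],"roll": -0.12,"gripper": 0.0},{"slide": [-35,50,-150],"roll": -0.24,"gripper": 0.0},{"slide": [-40,80,-150],"roll": -0.36,"gripper": 0.0},{"slide": [-40,110,-150],"roll": -0.48,"gripper": 0.0},{"slide": [-40,140,-150],"roll": -0.6,"gripper": 0.0}]'

```text
clock: 19.13
position: [0.5118, -0.1409, 0.1676]
ee_rot: [3.007, 0.907, 0.001]
force: [0.7, -0.8, -0.8]
width: 0.169
```

```bash
python3 - <<'E'
from h import *
to(.542,-.2258,.13,np.pi/2-.026)
print(arm.observe()['width'])
E
```

```text
slide [-21.8  87.4  37.7] roll -0.959 curyaw 0.586 tilt [ 0.001 -0.001 -1.   ] pos [ 0.5118 -0.1409  0.1676] q7 [ 0.42  0.37 -0.32  1.86  0.14  0.94 -0.96] t 19.1333
0.1686093861286274
```

Emit:
jog_arm --increments '[{"slide": [-5,20,0],"roll": -0.12,"gripper": 0.0},{"slide": [-11,42,0],"roll": -0.24,"gripper": 0.0},{"slide": [-17,65,0],"roll": -0.36,"gripper": 0.0},{"slide": [-22,87,0],"roll": -0.48,"gripper": 0.0},{"slide": [-22,87,0],"roll": -0.6,"gripper": 0.0},{"slide": [-22,87,0],"roll": -0.72,"gripper": 0.0},{"slide": [-22,87,0],"roll": -0.84,"gripper": 0.0},{"slide": [-22,87,10],"roll": -0.959,"gripper": 0.0},{"slide": [-22,87,25],"roll": -0.959,"gripper": 0.0},{"slide": [-22,87,38],"roll": -0.959,"gripper": 0.0}]'

```text
clock: 19.97
position: [0.5414, -0.2247, 0.1285]
ee_rot: [2.256, 2.185, 0.0]
force: [0.2, 1.1, -0.5]
width: 0.17
```

```bash
python3 - <<'E'
from h import *
to(.542,-.2258,.085,np.pi/2-.026)
d=shot('side','side13.png')
cv2.imwrite('pics/c13.png',cv2.resize(d['frame'][200:330,200:380],None,fx=4,fy=4))
E
```

```text
slide [-1.1  0.7 43.5] roll -0.006 curyaw 1.539 tilt [ 0.001 -0.    -1.   ] pos [ 0.5414 -0.2247  0.1285] q7 [ 0.65  0.52 -0.5   1.75  0.3   0.94 -0.  ] t 19.9667
```

View pics/c13.png

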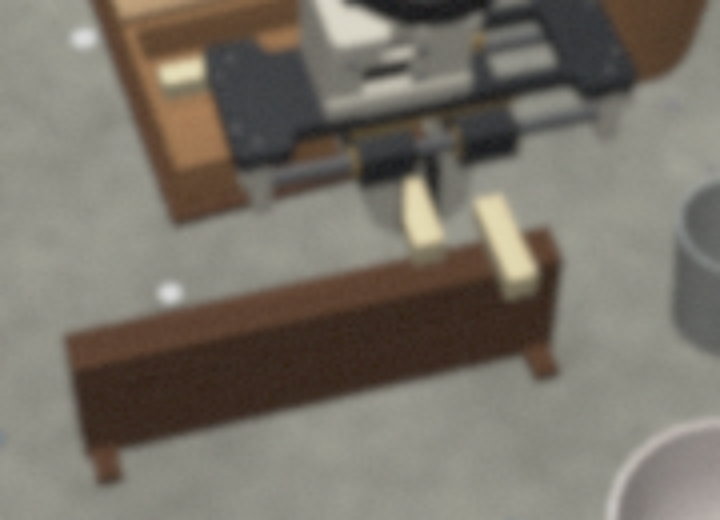

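B is held level next to C with enough room. Lower, release and retreat.

Emit:
jog_arm --increments '[{"slide": [-1,0.5,15],"roll": 0,"gripper": 0.0},{"slide": [-1,0.5,30],"roll": 0,"gripper": 0.0},{"slide": [-1,0.5,38],"roll": 0,"gripper": 0.0},{"slide": [-1,0.5,42],"roll": 0,"gripper": 0.0},{"slide": [-1,0.5,44],"roll": 0,"gripper": 0.0},{"slide": [-1,0.5,44.5],"roll": 0,"gripper": 0.0},{"slide": [-1,0.5,44.5],"roll": 0,"gripper": 0.0},{"slide": [-1,0.5,44.5],"roll": 0,"gripper": 0.25},{"slide": [-1,0.5,44.5],"roll": 0,"gripper": 0.25},{"slide": [-1,0.5,44.5],"roll": 0,"gripper": 0.25}]'

```text
clock: 20.85
position: [0.5421, -0.2255, 0.0847]
ee_rot: [2.256, 2.185, 0.0]
force: [0.1, -0.7, -0.2]
width: 0.247
```

Emit:
jog_arm --increments '[{"slide": [0,0,0],"roll": 0,"gripper": 0.25},{"slide": [0,0,-10],"roll": 0,"gripper": 0.25},{"slide": [0,0,-40],"roll": 0,"gripper": 0.25},{"slide": [0,0,-70],"roll": 0,"gripper": 0.25},{"slide": [0,0,-80],"roll": 0,"gripper": 0.25},{"slide": [20,-30,-80],"roll": 0.12,"gripper": 0.24},{"slide": [40,-50,-80],"roll": 0.24,"gripper": 0.24},{"slide": [70,-55,-80],"roll": 0.36,"gripper": 0.24},{"slide": [100,-55,-80],"roll": 0.48,"gripper": 0.24},{"slide": [130,-55,-80],"roll": 0.6,"gripper": 0.24}]'

```text
clock: 21.68
position: [0.4905, -0.0929, 0.165]
ee_rot: [2.806, 1.41, 0.001]
force: [0.2, 0.9, 0.2]
width: 0.243
```

```bash
python3 - <<'E'
from h import *
to(.488,-.000,.09,-.02)
d=shot('side','side14.png')
cv2.imwrite('pics/c14.png',cv2.resize(d['frame'][190:330,200:380],None,fx=4,fy=4))
sticks(d,.096,(280,345,220,290))
sticks(d,.029,(230,280,200,235))
E
```

```text
slide [ 73.1 -57.5  75. ] roll 0.951 curyaw 0.931 tilt [ 0.001 -0.001 -1.   ] pos [ 0.4905 -0.0929  0.165 ] q7 [ 0.43  0.34 -0.44  1.93  0.18  0.91 -0.74] t 21.6833
px [303. 265.] c [ 0.5411 -0.2291] wh [0.0207 0.0598] an 1.562
px [326. 259.] c [ 0.5904 -0.2294] wh [0.0216 0.0597] an -1.563
px [250. 217.] c [ 0.4869 -0.0012] wh [0.0223 0.0587] an -0.011
```

View pics/c14.png

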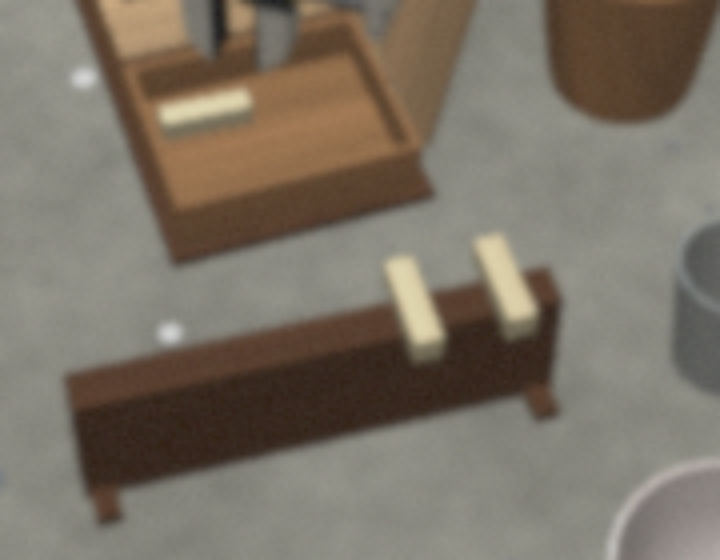

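Two sticks now lie parallel on the rail, about 50 mm apart, with A left in the box. Going for A.

Emit:
jog_arm --increments '[{"slide": [24,-19,0],"roll": 0.12,"gripper": 0.24},{"slide": [48,-38,0],"roll": 0.24,"gripper": 0.24},{"slide": [73,-57.5,0],"roll": 0.36,"gripper": 0.24},{"slide": [73,-57.5,0],"roll": 0.48,"gripper": 0.24},{"slide": [73,-57.5,0],"roll": 0.6,"gripper": 0.24},{"slide": [73,-57.5,0],"roll": 0.72,"gripper": 0.24},{"slide": [73,-57.5,10],"roll": 0.84,"gripper": 0.24},{"slide": [73,-57.5,30],"roll": 0.951,"gripper": 0.24},{"slide": [73,-57.5,60],"roll": 0.951,"gripper": 0.24},{"slide": [73,-57.5,75],"roll": 0.951,"gripper": 0.24}]'

```text
clock: 22.57
position: [0.4871, -0.0009, 0.0877]
ee_rot: [3.141, -0.019, -0.002]
force: [-0.7, -0.5, -0.4]
width: 0.239
```

```bash
python3 - <<'E'
from h import *
to(.488,-.000,.016,-.02)
d=shot('side','side15.png')
cv2.imwrite('pics/c15.png',cv2.resize(d['frame'][120:270,180:380],None,fx=4,fy=4))
E
```

```text
slide [ 1.  -0.9 71.7] roll 0.008 curyaw -0.012 tilt [-0.001 -0.    -1.   ] pos [ 0.4871 -0.0009  0.0877] q7 [ 0.09  0.41 -0.26  2.04  0.15  0.71 -1.84] t 22.5667
```

View pics/c15.png

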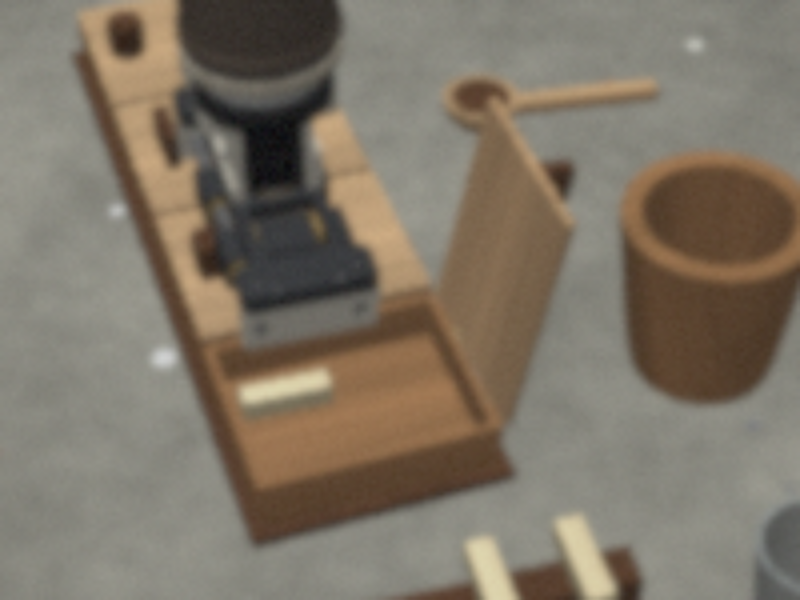

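The body comes near the square handle in height (8 mm by the given dimensions), so I grip A 3 mm higher and check the force before closing.

Emit:
jog_arm --increments '[{"slide": [1,-1,15],"roll": 0.008,"gripper": 0.24},{"slide": [1,-1,30],"roll": 0.008,"gripper": 0.24},{"slide": [1,-1,42],"roll": 0.008,"gripper": 0.24},{"slide": [1,-1,52],"roll": 0.008,"gripper": 0.24},{"slide": [1,-1,60],"roll": 0.008,"gripper": 0.24},{"slide": [1,-1,65],"roll": 0.008,"gripper": 0.24},{"slide": [1,-1,68],"roll": 0.008,"gripper": 0.24},{"slide": [1,-1,68.5],"roll": 0.008,"gripper": 0.24},{"slide": [1,-1,68.5],"roll": 0.008,"gripper": 0.24},{"slide": [1,-1,68.5],"roll": 0.008,"gripper": 0.24}]'

```text
clock: 23.45
position: [0.4892, 0.0002, 0.0212]
ee_rot: [-3.141, 0.032, -0.001]
force: [0.6, -0.5, 1.2]
width: 0.239
```

Emit:
jog_arm --increments '[{"slide": [0,0,0],"roll": 0,"gripper": 0.0},{"slide": [0,0,0],"roll": 0,"gripper": 0.0},{"slide": [0,0,0],"roll": 0,"gripper": 0.0},{"slide": [0,0,0],"roll": 0,"gripper": 0.0},{"slide": [0,0,-20],"roll": 0,"gripper": 0.0},{"slide": [0,0,-50],"roll": 0,"gripper": 0.0},{"slide": [0,0,-80],"roll": 0,"gripper": 0.0},{"slide": [0,0,-110],"roll": 0,"gripper": 0.0},{"slide": [0,0,-140],"roll": 0,"gripper": 0.0},{"slide": [0,0,-150],"roll": 0,"gripper": 0.0}]'

```text
clock: 24.28
position: [0.4906, 0.0004, 0.1747]
ee_rot: [-3.141, 0.032, -0.008]
force: [1.8, 0.1, -0.7]
width: 0.17
```

```bash
python3 - <<'E'
from h import *
to(.492,-.2245,.13,np.pi/2-.026)
d=shot('side','side16.png')
cv2.imwrite('pics/c16.png',cv2.resize(d['frame'][120:270,180:380],None,fx=4,fy=4))
E
```

```text
slide [  5.8 224.9  44.6] roll -1.565 curyaw -0.02 tilt [ 0.005  0.    -1.   ] pos [4.906e-01 4.000e-04 1.747e-01] q7 [ 0.12  0.29 -0.28  1.95  0.1   0.91 -1.8 ] t 24.2833
```

View pics/c16.png

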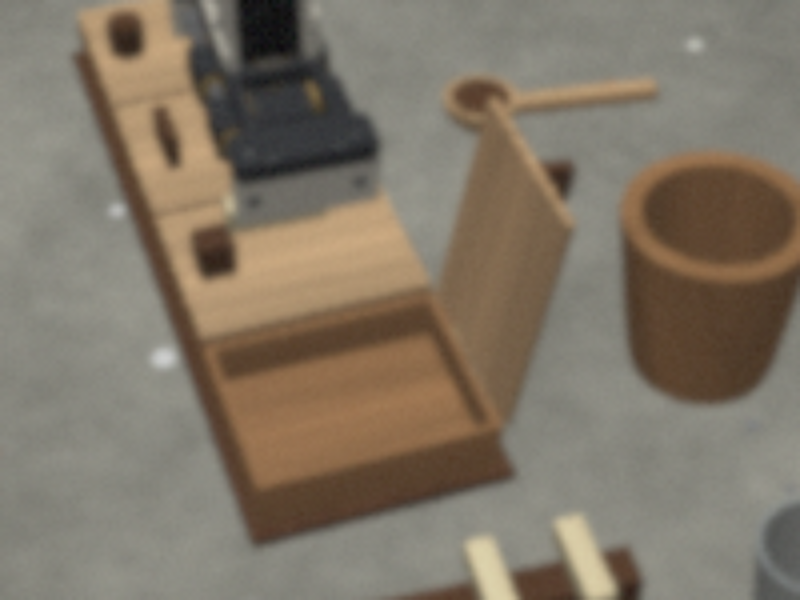

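The box is empty. I carry A to the rail centre.

Emit:
jog_arm --increments '[{"slide": [0,25,0],"roll": -0.12,"gripper": 0.0},{"slide": [0,50,0],"roll": -0.24,"gripper": 0.0},{"slide": [0,75,0],"roll": -0.36,"gripper": 0.0},{"slide": [0,100,0],"roll": -0.48,"gripper": 0.0},{"slide": [2,125,0],"roll": -0.6,"gripper": 0.0},{"slide": [4,150,0],"roll": -0.72,"gripper": 0.0},{"slide": [6,175,0],"roll": -0.84,"gripper": 0.0},{"slide": [6,200,0],"roll": -0.96,"gripper": 0.0},{"slide": [6,215,0],"roll": -1.08,"gripper": 0.0},{"slide": [6,225,0],"roll": -1.2,"gripper": 0.0}]'

```text
clock: 25.17
position: [0.4891, -0.2273, 0.1691]
ee_rot: [-2.607, -1.751, 0.002]
force: [-0.7, 0.2, 0.4]
width: 0.173
```

Emit:
jog_arm --increments '[{"slide": [0,0,0],"roll": -0.12,"gripper": 0.0},{"slide": [0,0,0],"roll": -0.24,"gripper": 0.0},{"slide": [0,0,10],"roll": -0.365,"gripper": 0.0},{"slide": [0,0,20],"roll": -0.365,"gripper": 0.0},{"slide": [0,0,35],"roll": -0.365,"gripper": 0.0},{"slide": [0,0,45],"roll": -0.365,"gripper": 0.0},{"slide": [0,0,45],"roll": -0.365,"gripper": 0.0},{"slide": [0,0,45],"roll": -0.365,"gripper": 0.0},{"slide": [0,0,45],"roll": -0.365,"gripper": 0.0},{"slide": [0,0,45],"roll": -0.365,"gripper": 0.0}]'

```text
clock: 26.0
position: [0.4908, -0.2249, 0.1263]
ee_rot: [2.25, 2.191, 0.001]
force: [-0.6, 0.1, -0.1]
width: 0.175
```

```bash
python3 - <<'E'
from h import *
to(.492,-.2245,.087,np.pi/2-.026)
d=shot('side','side17.png')
cv2.imwrite('pics/c17.png',cv2.resize(d['frame'][190:330,200:380],None,fx=4,fy=4))
E
```

```text
slide [ 0.5  1.2 39.3] roll -0.001 curyaw 1.544 tilt [ 0.001 -0.    -1.   ] pos [ 0.4908 -0.2249  0.1263] q7 [ 0.7   0.46 -0.5   1.87  0.28  0.88  0.04] t 26.0
```

View pics/c17.png

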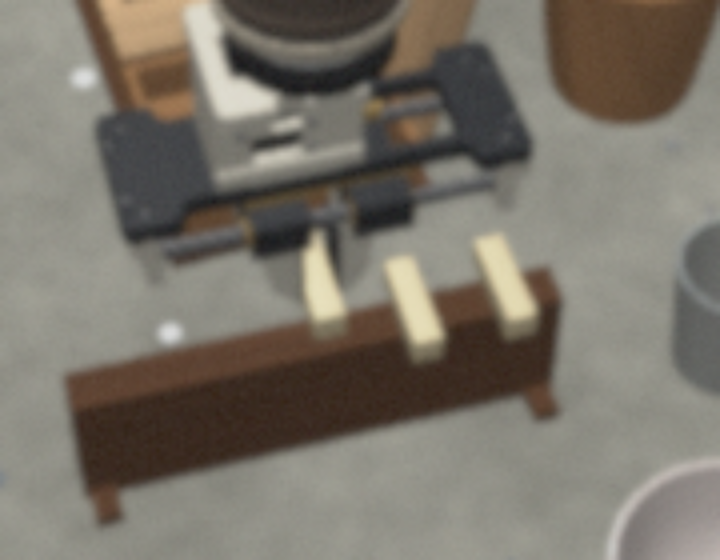

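Emit:
jog_arm --increments '[{"slide": [0.5,1,15],"roll": 0,"gripper": 0.0},{"slide": [0.5,1,25],"roll": 0,"gripper": 0.0},{"slide": [0.5,1,33],"roll": 0,"gripper": 0.0},{"slide": [0.5,1,37],"roll": 0,"gripper": 0.0},{"slide": [0.5,1,39],"roll": 0,"gripper": 0.0},{"slide": [0.5,1,40],"roll": 0,"gripper": 0.0},{"slide": [0.5,1,40],"roll": 0,"gripper": 0.0},{"slide": [0.5,1,40],"roll": 0,"gripper": 0.25},{"slide": [0.5,1,40],"roll": 0,"gripper": 0.25},{"slide": [0.5,1,40],"roll": 0,"gripper": 0.25}]'

```text
clock: 26.88
position: [0.4914, -0.2245, 0.0858]
ee_rot: [2.25, 2.192, 0.0]
force: [-0.2, 0.5, 0.2]
width: 0.247
```

Emit:
jog_arm --increments '[{"slide": [0,0,0],"roll": 0,"gripper": 0.25},{"slide": [0,0,-10],"roll": 0,"gripper": 0.25},{"slide": [0,0,-40],"roll": 0,"gripper": 0.25},{"slide": [0,0,-70],"roll": 0,"gripper": 0.25},{"slide": [0,0,-80],"roll": 0,"gripper": 0.25},{"slide": [20,-30,-80],"roll": 0,"gripper": 0.5},{"slide": [40,-60,-80],"roll": 0,"gripper": 0.5},{"slide": [50,-90,-80],"roll": 0,"gripper": 0.5},{"slide": [50,-120,-80],"roll": 0,"gripper": 0.5},{"slide": [50,-140,-80],"roll": 0,"gripper": 0.5}]'

```text
clock: 27.72
position: [0.3498, -0.1698, 0.1658]
ee_rot: [-2.248, -2.193, 0.002]
force: [-0.1, -0.2, 0.6]
width: 0.492
```

```bash
python3 - <<'E'
from h import *
d=shot('side','side18.png');e=shot('top','top18.png')
print('rail side');sticks(d,.096,(240,345,220,300))
print('rail top');sticks(e,.096,(320,365,180,290))
print('s4 side');sticks(d,.016,(200,400,320,419))
print('s4 top');sticks(e,.016,(366,440,200,330))
E
```

```text
rail side
px [279. 270.] c [ 0.4899 -0.2283] wh [0.0201 0.0598] an 1.544
px [303. 265.] c [ 0.5406 -0.2295] wh [0.0212 0.06  ] an 1.508
px [326. 259.] c [ 0.5908 -0.2295] wh [0.025  0.0591] an -1.451
rail top
px [345. 233.] c [ 0.4911 -0.2259] wh [0.0173 0.0521] an 1.544
px [344. 216.] c [ 0.542  -0.2273] wh [0.0147 0.0552] an 1.544
px [344. 199.] c [ 0.5922 -0.2285] wh [0.0149 0.0528] an 1.544
s4 side
px [274. 374.] c [ 0.4274 -0.3971] wh [0.0229 0.0595] an -0.829
s4 top
px [397. 255.] c [ 0.4298 -0.394 ] wh [0.0167 0.0551] an -0.839
```

View pics/side18.png

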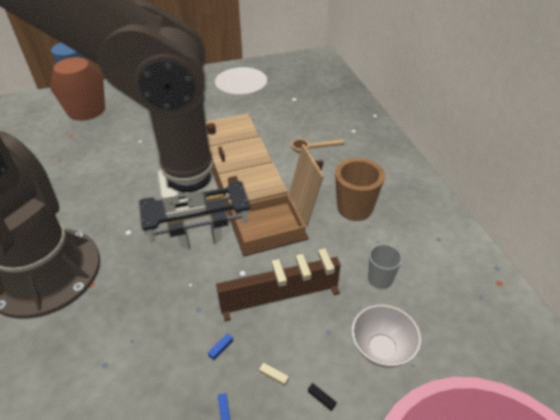

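View pics/top18.png

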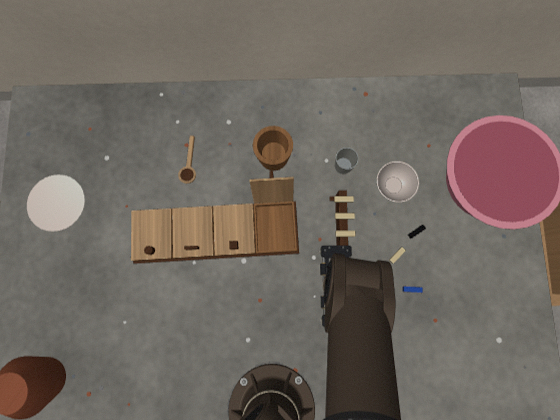

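Three sticks are square on the rail, with y within about 2 mm of its axis in the top view. Stick4 is still at (0.430,-0.394), angle -0.835. Going there.

```bash
python3 -c "
from h import *
to(.4295,-.3945,.1,-.835)"
```

```text
slide [-221.4   86.7   65.8] roll -0.763 curyaw 1.544 tilt [-0.003 -0.001 -1.   ] pos [ 0.3491 -0.1707  0.1658] q7 [ 0.83  0.18 -0.57  2.15  0.13  0.85  0.15] t 27.8167
```

Emit:
jog_arm --increments '[{"slide": [-30,12,0],"roll": -0.1,"gripper": 0.35},{"slide": [-60,24,0],"roll": -0.2,"gripper": 0.35},{"slide": [-90,36,0],"roll": -0.3,"gripper": 0.35},{"slide": [-120,48,0],"roll": -0.4,"gripper": 0.35},{"slide": [-150,60,0],"roll": -0.5,"gripper": 0.35},{"slide": [-180,72,0],"roll": -0.6,"gripper": 0.35},{"slide": [-210,82,10],"roll": -0.7,"gripper": 0.35},{"slide": [-221,86.5,30],"roll": -0.763,"gripper": 0.35},{"slide": [-221,86.5,60],"roll": -0.763,"gripper": 0.35},{"slide": [-221,86.5,85],"roll": -0.763,"gripper": 0.35}]'

```text
clock: 28.65
position: [0.4341, -0.3955, 0.0793]
ee_rot: [1.274, 2.87, 0.001]
force: [-0.5, 0.6, -0.9]
width: 0.351
```

```bash
python3 - <<'E'
from h import *
d=shot('side','side19.png');e=shot('top','top19.png')
print('s4 side');sticks(d,.016,(200,400,320,419))
to(.4295,-.3945,.0045,-.835)
cv2.imwrite('pics/c19.png',np.hstack([cv2.resize(d['frame'][290:420,180:360],None,fx=2.2,fy=2.2),cv2.resize(e['frame'][160:290,310:490],None,fx=2.2,fy=2.2)]))
E
```

```text
s4 side
px [279. 377.] c [ 0.4355 -0.4059] wh [0.0227 0.0362] an -0.829
slide [-0.3 -2.5 72.5] roll 0.001 curyaw 2.307 tilt [-0.005  0.005 -1.   ] pos [ 0.4315 -0.3929  0.077 ] q7 [ 1.03  0.6  -0.55  1.8   0.39  0.86  1.03] t 28.75
```

View pics/c19.png

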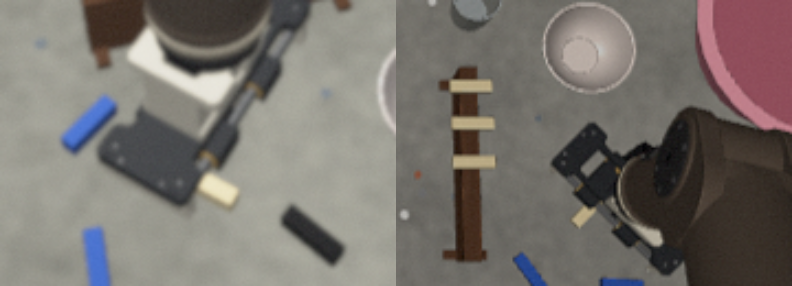

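The stick is unmoved between the fingers, the look-alikes are clear. Descend and grip.

Emit:
jog_arm --increments '[{"slide": [0,-2,20],"roll": 0,"gripper": 0.35},{"slide": [0,-2,40],"roll": 0,"gripper": 0.35},{"slide": [0,-2,55],"roll": 0,"gripper": 0.35},{"slide": [0,-2,65],"roll": 0,"gripper": 0.35},{"slide": [0,-2,71],"roll": 0,"gripper": 0.35},{"slide": [0,-2,72],"roll": 0,"gripper": 0.35},{"slide": [0,-2,72],"roll": 0,"gripper": 0},{"slide": [0,-2,72],"roll": 0,"gripper": 0},{"slide": [0,-2,72],"roll": 0,"gripper": 0},{"slide": [0,-2,72],"roll": 0,"gripper": 0}]'

```text
clock: 29.58
position: [0.4325, -0.3957, 0.0097]
ee_rot: [1.272, 2.871, -0.001]
force: [0.0, -0.2, 4.3]
width: 0.17
```

Emit:
jog_arm --increments '[{"slide": [0,0,0],"roll": 0,"gripper": 0},{"slide": [0,0,0],"roll": 0,"gripper": 0},{"slide": [0,0,0],"roll": 0,"gripper": 0},{"slide": [0,0,-25],"roll": 0,"gripper": 0},{"slide": [0,0,-55],"roll": 0,"gripper": 0},{"slide": [0,0,-85],"roll": 0,"gripper": 0},{"slide": [0,0,-115],"roll": 0,"gripper": 0},{"slide": [0,0,-145],"roll": 0,"gripper": 0},{"slide": [0,0,-155],"roll": 0,"gripper": 0},{"slide": [0,0,-155],"roll": 0,"gripper": 0}]'

```text
clock: 30.42
position: [0.4333, -0.3963, 0.1669]
ee_rot: [1.271, 2.868, -0.003]
force: [1.0, -0.5, -1.1]
width: 0.166
```

```bash
python3 - <<'E'
from h import *
to(.432,-.2235,.13,np.pi/2-.026)
d=shot('side','side20.png')
cv2.imwrite('pics/c20.png',cv2.resize(d['frame'][240:420,180:380],None,fx=3.3,fy=3.3))
E
```

```text
slide [129.1 115.1  36.2] roll 0.763 curyaw 2.307 tilt [ 0.004 -0.004 -1.   ] pos [ 0.4333 -0.3963  0.1669] q7 [ 1.07  0.5  -0.6   1.71  0.32  1.03  1.1 ] t 30.4167
```

View pics/c20.png

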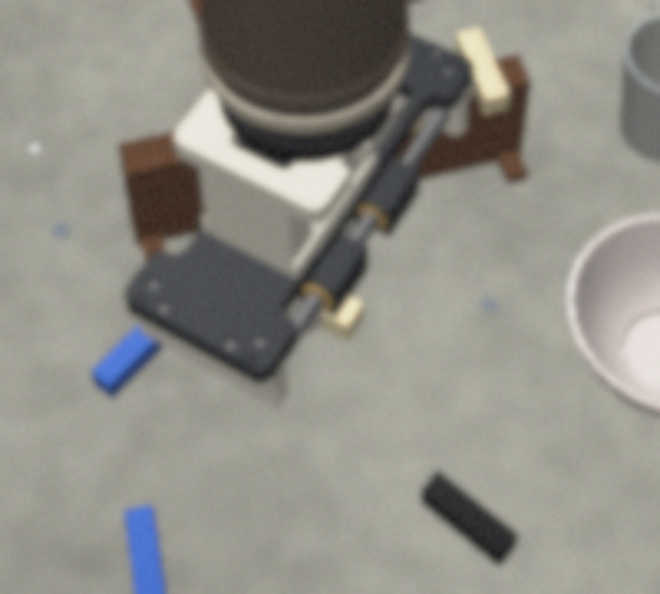

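Stick4 is held, and I gripped it about 3 mm off its centre along its length, so I will compensate when placing.

Emit:
jog_arm --increments '[{"slide": [26,23,0],"roll": 0.1,"gripper": 0},{"slide": [52,46,0],"roll": 0.2,"gripper": 0},{"slide": [78,69,0],"roll": 0.3,"gripper": 0},{"slide": [104,92,0],"roll": 0.4,"gripper": 0},{"slide": [120,108,0],"roll": 0.5,"gripper": 0},{"slide": [128,114,0],"roll": 0.6,"gripper": 0},{"slide": [128,114,0],"roll": 0.7,"gripper": 0},{"slide": [128,114,10],"roll": 0.763,"gripper": 0},{"slide": [128,114,25],"roll": 0.763,"gripper": 0},{"slide": [128,114,34],"roll": 0.763,"gripper": 0}]'

```text
clock: 31.3
position: [0.4287, -0.2234, 0.1273]
ee_rot: [-2.248, -2.19, 0.002]
force: [-0.2, 0.7, -0.4]
width: 0.169
```

Emit:
jog_arm --increments '[{"slide": [0,0,0],"roll": 0,"gripper": 0},{"slide": [0,0,0],"roll": 0,"gripper": 0},{"slide": [0,0,0],"roll": 0,"gripper": 0},{"slide": [0,0,0],"roll": 0,"gripper": 0},{"slide": [0,0,0],"roll": 0,"gripper": 0},{"slide": [0,0,0],"roll": 0,"gripper": 0},{"slide": [0,0,0],"roll": 0,"gripper": 0},{"slide": [0,0,0],"roll": 0,"gripper": 0},{"slide": [0,0,0],"roll": 0,"gripper": 0},{"slide": [0,0,0],"roll": 0,"gripper": 0}]'

```text
clock: 32.13
position: [0.4303, -0.2239, 0.1298]
ee_rot: [2.25, 2.192, -0.0]
force: [-0.6, 0.5, -0.3]
width: 0.169
```

```bash
python3 - <<'E'
from h import *
to(.432,-.2255,.090,np.pi/2-.026)
d=shot('side','side21.png');e=shot('top','top21.png')
sticks(d,.14,(220,300,200,300))
cv2.imwrite('pics/c21.png',np.hstack([cv2.resize(d['frame'][190:330,200:380],None,fx=2.2,fy=2.2),cv2.resize(e['frame'][160:300,290:470],None,fx=2.2,fy=2.2)]))
E
```

```text
slide [-1.5  1.8 39.8] roll -0.0 curyaw 1.545 tilt [ 0. -0. -1.] pos [ 0.4303 -0.2239  0.1298] q7 [ 0.75  0.37 -0.48  1.99  0.23  0.83  0.12] t 32.1333
px [278. 271.] c [ 0.4799 -0.2614] wh [0.0196 0.0572] an 1.484
px [298. 261.] c [ 0.521  -0.2499] wh [0.0078 0.0345] an 1.246
px [249. 264.] c [ 0.4304 -0.2279] wh [0.0192 0.058 ] an 1.484
```

View pics/c21.png

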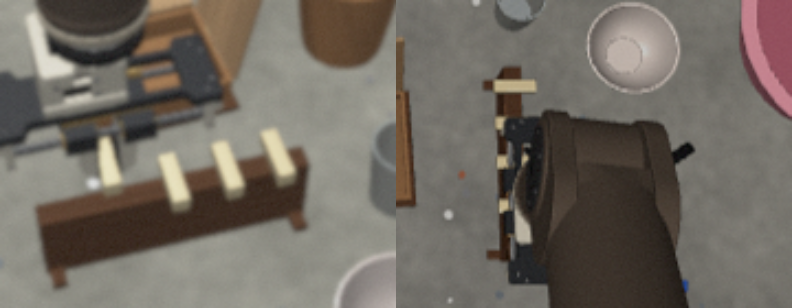

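Emit:
jog_arm --increments '[{"slide": [-1.5,1.5,12],"roll": 0,"gripper": 0},{"slide": [-1.5,1.5,24],"roll": 0,"gripper": 0},{"slide": [-1.5,1.5,32],"roll": 0,"gripper": 0},{"slide": [-1.5,1.5,36],"roll": 0,"gripper": 0},{"slide": [-1.5,1.5,38],"roll": 0,"gripper": 0},{"slide": [-1.5,1.5,39],"roll": 0,"gripper": 0},{"slide": [-1.5,1.5,40],"roll": 0,"gripper": 0},{"slide": [-1.5,1.5,40],"roll": 0,"gripper": 0},{"slide": [-1.5,1.5,40],"roll": 0,"gripper": 0},{"slide": [-1.5,1.5,40],"roll": 0,"gripper": 0}]'

```text
clock: 33.07
position: [0.4319, -0.2255, 0.09]
ee_rot: [2.25, 2.192, 0.0]
force: [0.7, -0.3, -1.0]
width: 0.169
```

```bash
python3 - <<'E'
from h import *
to(.432,-.2255,.089,np.pi/2-.026);print(arm.observe()['force'])
d=shot('side','side22.png')
sticks(d,.096,(220,345,200,300))
cv2.imwrite('pics/c22.png',cv2.resize(d['frame'][200:330,200:380],None,fx=4,fy=4))
E
```

```text
slide [0.1 0.1 1. ] roll -0.0 curyaw 1.545 tilt [ 0. -0. -1.] pos [ 0.4319 -0.2255  0.09  ] q7 [ 0.72  0.43 -0.45  2.03  0.27  0.74  0.07] t 33.0667
[ 0.6534562  -0.26930338 -1.04552719]
px [251. 277.] c [ 0.431  -0.2273] wh [0.0194 0.0544] an -1.57
px [279. 271.] c [ 0.4889 -0.2305] wh [0.0226 0.0578] an -1.543
px [303. 265.] c [ 0.542  -0.2296] wh [0.0231 0.062 ] an -1.553
px [326. 259.] c [ 0.5907 -0.2299] wh [0.0251 0.06  ] an -1.479
```

View pics/c22.png

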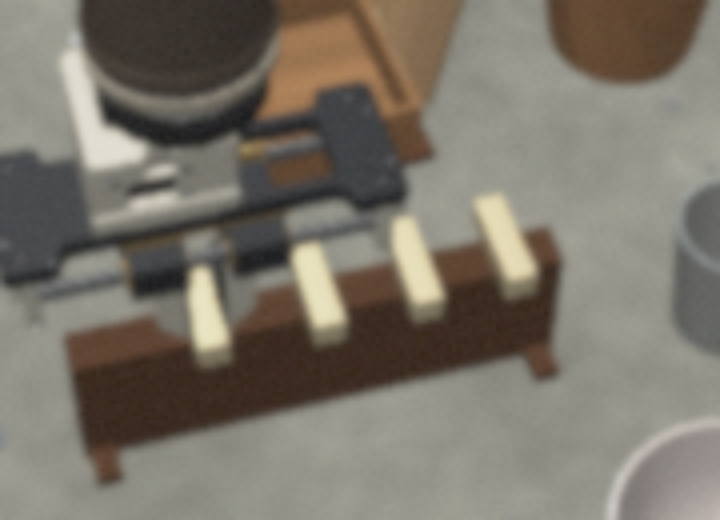

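No contact force yet, so I lower 1.5 mm more, then release and back off.

Emit:
jog_arm --increments '[{"slide": [0,0,0.5],"roll": 0,"gripper": 0},{"slide": [0,0,1],"roll": 0,"gripper": 0},{"slide": [0,0,1.5],"roll": 0,"gripper": 0},{"slide": [0,0,1.5],"roll": 0,"gripper": 0},{"slide": [0,0,1.5],"roll": 0,"gripper": 0.25},{"slide": [0,0,1.5],"roll": 0,"gripper": 0.25},{"slide": [0,0,1.5],"roll": 0,"gripper": 0.25},{"slide": [0,0,1.5],"roll": 0,"gripper": 0.25},{"slide": [0,0,-8],"roll": 0,"gripper": 0.25},{"slide": [0,0,-30],"roll": 0,"gripper": 0.25}]'

```text
clock: 33.95
position: [0.43, -0.2248, 0.1184]
ee_rot: [-2.247, -2.189, 0.002]
force: [-0.3, 0.3, 0.0]
width: 0.252
```

Emit:
jog_arm --increments '[{"slide": [0,0,-30],"roll": 0,"gripper": 0.25},{"slide": [0,0,-60],"roll": 0.12,"gripper": 0.25},{"slide": [20,0,-90],"roll": 0.24,"gripper": 0},{"slide": [40,0,-120],"roll": 0.36,"gripper": 0},{"slide": [60,0,-140],"roll": 0.48,"gripper": 0},{"slide": [80,0,-160],"roll": 0.6,"gripper": 0},{"slide": [110,0,-160],"roll": 0.72,"gripper": 0},{"slide": [140,0,-160],"roll": 0.84,"gripper": 0},{"slide": [170,0,-160],"roll": 0.96,"gripper": 0},{"slide": [200,0,-160],"roll": 1.08,"gripper": 0}]'

```text
clock: 34.78
position: [0.4366, -0.0256, 0.2806]
ee_rot: [3.056, 0.725, 0.001]
force: [0.7, -0.0, -0.8]
width: 0.003
```

```bash
python3 - <<'E'
from h import *
to(.67,-.025,.28,.03)
d=shot('side','side23.png');e=shot('top','top23.png')
sticks(d,.096,(220,345,200,300))
print();sticks(e,.096,(320,365,180,290))
P=pts(e);U,V=np.meshgrid(np.arange(560),np.arange(420))
m=(U>330)&(U<355)&(V>240)&(V<275)&(P[...,2]>.07);print(rect(P,m))
P=pts(d);
for v in range(150,215,8): print(v,[P[v,u].round(3).tolist() for u in range(295,325,6)])
E
```

```text
slide [208.8 104.3   0.7] roll 0.436 curyaw 0.466 tilt [ 0.001 -0.    -1.   ] pos [ 0.4366 -0.0256  0.2806] q7 [ 0.4   0.12 -0.51  1.89  0.06  1.15 -1.24] t 34.7833
px [250. 276.] c [ 0.4311 -0.2238] wh [0.0189 0.0589] an 1.51
px [279. 270.] c [ 0.49  -0.228] wh [0.02   0.0592] an -1.567
px [303. 265.] c [ 0.5414 -0.2291] wh [0.0203 0.0597] an -1.554
px [326. 259.] c [ 0.5904 -0.2291] wh [0.0216 0.0591] an -1.563

px [345. 254.] c [ 0.4326 -0.2214] wh [0.0142 0.0541] an 1.544
px [345. 233.] c [ 0.4911 -0.2259] wh [0.0173 0.0521] an 1.544
px [344. 216.] c [ 0.542  -0.2273] wh [0.0147 0.0552] an 1.544
px [344. 199.] c [ 0.5922 -0.2272] wh [0.0149 0.0554] an 1.544
(array([ 0.4228, -0.221 ]), array([0.0543, 0.0952]), -0.0576, 361)
150 [[0.678, 0.232, 0.015], [0.627, 0.039, 0.171], [0.633, 0.017, 0.186], [0.736, 0.239, -0.003], [0.752, 0.233, -0.003]]
158 [[0.673, 0.218, -0.002], [0.623, 0.026, 0.157], [0.628, 0.001, 0.175], [0.723, 0.203, -0.002], [0.74, 0.199, -0.004]]
166 [[0.662, 0.183, -0.001], [0.62, 0.018, 0.14], [0.625, -0.009, 0.161], [0.63, -0.032, 0.178], [0.648, -0.025, 0.167]]
174 [[0.611, 0.033, 0.105], [0.616, 0.005, 0.127], [0.621, -0.021, 0.147], [0.626, -0.045, 0.166], [0.632, -0.066, 0.181]]
182 [[0.608, 0.023, 0.089], [0.613, -0.005, 0.111], [0.619, -0.03, 0.131], [0.623, -0.056, 0.151], [0.629, -0.076, 0.168]]
190 [[0.605, 0.013, 0.072], [0.609, -0.017, 0.097], [0.615, -0.042, 0.117], [0.62, -0.066, 0.137], [0.628, -0.082, 0.149]]
198 [[0.601, 0.002, 0.056], [0.607, -0.026, 0.08], [0.612, -0.051, 0.101], [0.617, -0.076, 0.122], [0.681, 0.041, -0.003]]
206 [[0.597, -0.01, 0.041], [0.603, -0.037, 0.065], [0.61, -0.06, 0.084], [0.616, -0.083, 0.104], [0.67, 0.012, -0.001]]
214 [[0.594, -0.022, 0.026], [0.6, -0.047, 0.048], [0.605, -0.074, 0.072], [0.646, -0.011, -0.001], [0.66, -0.017, 0.001]]
```

View pics/side23.png

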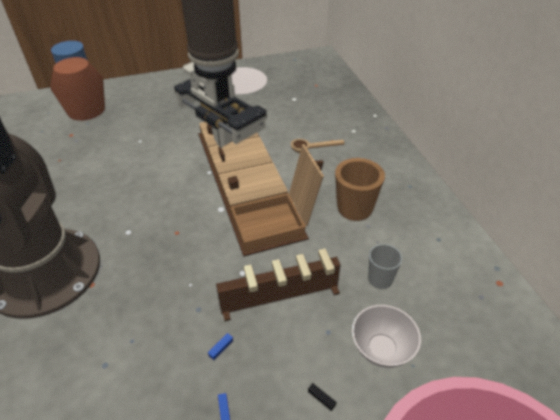

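View pics/top23.png

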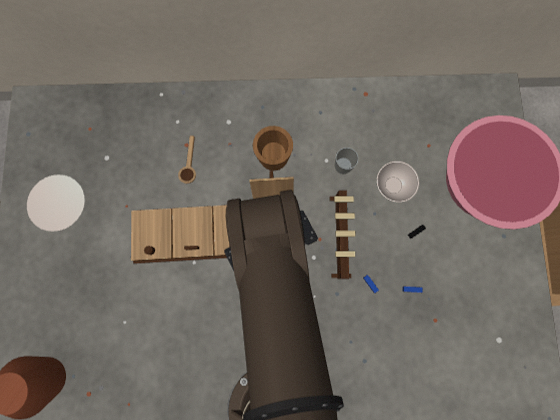

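All four sticks lie square on the rail, stick4 at (250,276) in the side view, and the look-alikes have not moved. Now I close the lid from behind, beside its handle.

```bash
python3 - <<'E'
from h import *
to(.68,-.058,.28,.03)
for t in [1.815,1.7,1.5,1.3,1.1,.9,.7,.5,.3,.15,0,-.02]:
  c,s=np.cos(t),np.sin(t); p=np.array([.597,.042])+.125*np.array([-c,s])+.016*np.array([s,c])-[0,.01]; print(t,p.round(3))
e=dict(np.load('pics/top23.npz'));P=pts(e);print(P[165:180:3,272],P[147,240:304:8].round(3))
E
```

```text
slide [200.3 142.5   1. ] roll 0.442 curyaw 0.472 tilt [ 0.001  0.002 -1.   ] pos [ 0.4368 -0.0221  0.2807] q7 [ 0.4   0.12 -0.51  1.88  0.06  1.15 -1.24] t 34.8833
1.815 [0.643 0.149]
1.7 [0.629 0.154]
1.5 [0.604 0.158]
1.3 [0.579 0.157]
1.1 [0.555 0.151]
0.9 [0.532 0.14 ]
0.7 [0.512 0.125]
0.5 [0.495 0.106]
0.3 [0.482 0.084]
0.15 [0.476 0.067]
0 [0.472 0.048]
-0.02 [0.472 0.045]
[[ 0.69566726 -0.021013    0.10789941]
 [ 0.69901039 -0.01986619  0.0654205 ]
 [ 0.65836062 -0.0221366   0.17481477]
 [ 0.6495939  -0.02197483  0.17568969]
 [ 0.63884665 -0.02198609  0.18407111]] [[ 0.792  0.084 -0.   ]
 [ 0.79   0.058  0.004]
 [ 0.747  0.024  0.122]
 [ 0.776  0.004  0.038]
 [ 0.775 -0.021  0.04 ]
 [ 0.774 -0.046  0.04 ]
 [ 0.746 -0.069  0.119]
 [ 0.786 -0.098  0.002]]
```

Emit:
jog_arm --increments '[{"slide": [30,22,0],"roll": 0.1,"gripper": 0},{"slide": [60,44,0],"roll": 0.2,"gripper": 0},{"slide": [90,66,0],"roll": 0.3,"gripper": 0},{"slide": [120,86,0],"roll": 0.4,"gripper": 0},{"slide": [150,107,0],"roll": 0.442,"gripper": 0},{"slide": [180,128,0],"roll": 0.442,"gripper": 0},{"slide": [200,142.5,0],"roll": 0.442,"gripper": 0},{"slide": [200,142.5,0],"roll": 0.442,"gripper": 0},{"slide": [200,142.5,0],"roll": 0.442,"gripper": 0},{"slide": [200,142.5,0],"roll": 0.442,"gripper": 0}]'

```text
clock: 35.72
position: [0.6791, -0.0634, 0.2797]
ee_rot: [-3.141, -0.048, 0.002]
force: [0.5, -0.6, 0.1]
width: 0.005
```

```bash
python3 -c "
from h import *
to(.672,-.058,.155,.03);shot('side','side24.png')"
```

```text
slide [ -6.8  -5.6 124.7] roll 0.0 curyaw 0.03 tilt [-0.001  0.    -1.   ] pos [ 0.6791 -0.0634  0.2797] q7 [ 0.24  0.53 -0.38  1.31  0.19  1.34 -1.67] t 35.7167
```

View pics/side24.png

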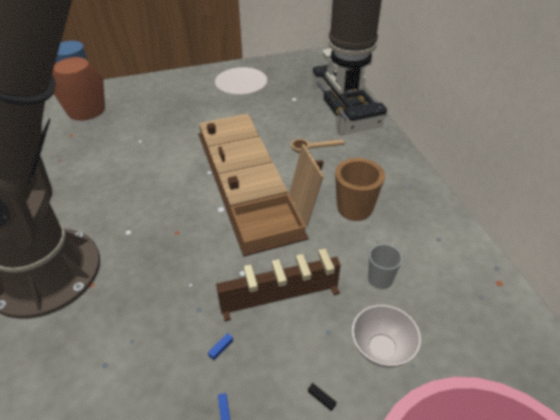

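The gripper is behind the lid, well above everything. I lower it beside the handle, between the lid and the mortar.

Emit:
jog_arm --increments '[{"slide": [-7,-4,25],"roll": 0,"gripper": 0},{"slide": [-7,-4,50],"roll": 0,"gripper": 0},{"slide": [-7,-4,75],"roll": 0,"gripper": 0},{"slide": [-7,-4,95],"roll": 0,"gripper": 0},{"slide": [-7,-4,110],"roll": 0,"gripper": 0},{"slide": [-7,-4,120],"roll": 0,"gripper": 0},{"slide": [-7,-4,125],"roll": 0,"gripper": 0},{"slide": [-7,-4,125],"roll": 0,"gripper": 0},{"slide": [-7,-4,125],"roll": 0,"gripper": 0},{"slide": [-7,-4,125],"roll": 0,"gripper": 0}]'

```text
clock: 36.6
position: [0.6734, -0.0595, 0.1561]
ee_rot: [3.141, 0.046, 0.003]
force: [-0.0, 0.3, -0.2]
width: 0.004
```

```bash
python3 -c "
from h import *
to(.604,-.059,.158,.03);d=shot('side','side25.png')
cv2.imwrite('pics/c25.png',cv2.resize(d['frame'][80:260,240:420],None,fx=3.3,fy=3.3))"
```

```text
slide [-69.3  -2.5  -2. ] roll -0.0 curyaw 0.03 tilt [ 0.002 -0.    -1.   ] pos [ 0.6734 -0.0595  0.1561] q7 [ 0.24  0.61 -0.37  1.5   0.23  1.08 -1.72] t 36.6
```

View pics/c25.png

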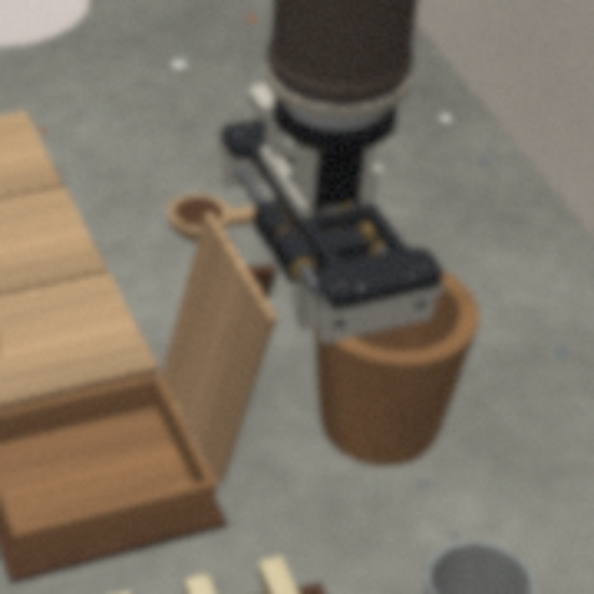

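Emit:
jog_arm --increments '[{"slide": [-15,-2,0],"roll": 0,"gripper": 0},{"slide": [-28,-2,0],"roll": 0,"gripper": 0},{"slide": [-38,-2,0],"roll": 0,"gripper": 0},{"slide": [-48,-2,-1],"roll": 0,"gripper": 0},{"slide": [-58,-2,-2],"roll": 0,"gripper": 0},{"slide": [-69,-2,-2],"roll": 0,"gripper": 0},{"slide": [-80,-2,-2],"roll": 0,"gripper": 0},{"slide": [-92,-2,-1],"roll": 0,"gripper": 0},{"slide": [-105,-2,2],"roll": 0,"gripper": 0},{"slide": [-117,-2,5],"roll": 0,"gripper": 0}]'

```text
clock: 37.48
position: [0.5556, -0.061, 0.1505]
ee_rot: [3.141, 0.046, 0.003]
force: [1.7, -0.3, 0.1]
width: 0.009
```

```bash
python3 -c "
from h import *
to(.472,-.059,.048,.03);d=shot('side','side26.png');print(arm.observe()['force'])
cv2.imwrite('pics/c26.png',cv2.resize(d['frame'][100:280,180:360],None,fx=3.3,fy=3.3))"
```

```text
slide [-83.7  -4.5 102.3] roll -0.0 curyaw 0.03 tilt [ 0.002 -0.    -1.   ] pos [ 0.5556 -0.061   0.1505] q7 [ 0.31  0.44 -0.4   1.81  0.21  0.94 -1.72] t 37.4833
[-3.41853565 -0.09594674 -0.49686316]
```

View pics/c26.png

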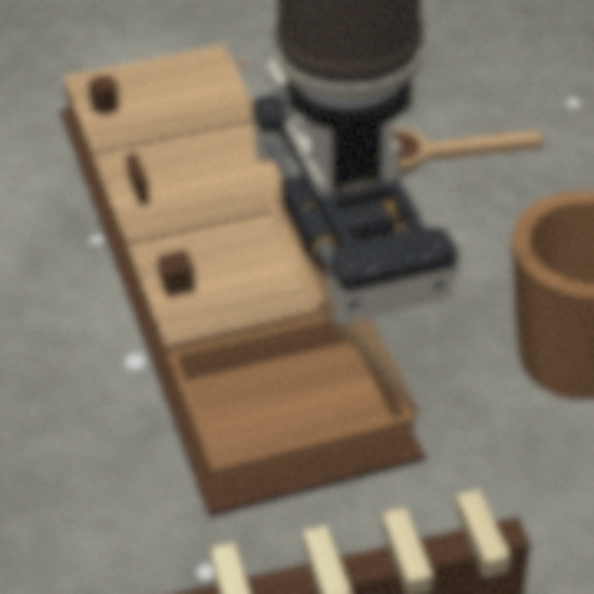

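The lid is following the fingers past vertical. I continue down the arc.

Emit:
jog_arm --increments '[{"slide": [-12,-1,5],"roll": 0,"gripper": 0},{"slide": [-23,-1,11],"roll": 0,"gripper": 0},{"slide": [-33,-1,18],"roll": 0,"gripper": 0},{"slide": [-43,-1,26],"roll": 0,"gripper": 0},{"slide": [-52,-1,35],"roll": 0,"gripper": 0},{"slide": [-60,-1,45],"roll": 0,"gripper": 0},{"slide": [-67,-1,56],"roll": 0,"gripper": 0},{"slide": [-73,-1,67],"roll": 0,"gripper": 0},{"slide": [-77,-1,77],"roll": 0,"gripper": 0},{"slide": [-79,-1,85],"roll": 0,"gripper": 0}]'

```text
clock: 38.37
position: [0.4767, -0.0624, 0.0645]
ee_rot: [3.141, 0.046, 0.001]
force: [0.4, 0.6, -0.4]
width: 0.004
```

Emit:
jog_arm --increments '[{"slide": [-1,0,5],"roll": 0,"gripper": 0},{"slide": [-2,0,10],"roll": 0,"gripper": 0},{"slide": [-3,0,14],"roll": 0,"gripper": 0},{"slide": [-3,0,17],"roll": 0,"gripper": 0},{"slide": [-3,0,19],"roll": 0,"gripper": 0},{"slide": [-3,0,20],"roll": 0,"gripper": 0},{"slide": [-3,0,20],"roll": 0,"gripper": 0},{"slide": [-3,0,20],"roll": 0,"gripper": 0},{"slide": [-3,0,20],"roll": 0,"gripper": 0},{"slide": [-3,0,20],"roll": 0,"gripper": 0}]'

```text
clock: 39.2
position: [0.4741, -0.0624, 0.0474]
ee_rot: [3.14, 0.046, 0.002]
force: [-13.7, -0.0, 45.2]
width: 0.003
```

```bash
python3 -c "
from h import *
to(.472,-.059,.048,.03);d=shot('side','side27.png');print(arm.observe()['force'])
cv2.imwrite('pics/c27.png',cv2.resize(d['frame'][100:280,180:360],None,fx=3.3,fy=3.3))"
```

```text
slide [-2.  -3.5 -0.6] roll -0.0 curyaw 0.03 tilt [ 0.001 -0.002 -1.   ] pos [ 0.4741 -0.0624  0.0474] q7 [ 0.3   0.47 -0.36  2.09  0.29  0.62 -1.8 ] t 39.2
[-14.01348342  -0.28558956  45.63265968]
```

View pics/c27.png

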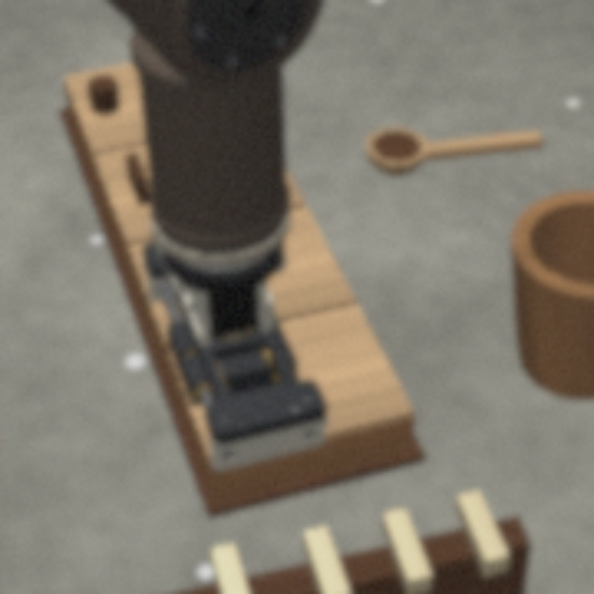

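The lid is shut, and the fingertips press it with 45 N, more than I intended. I retreat straight up at once.

Emit:
jog_arm --increments '[{"slide": [0,0,-5],"roll": 0,"gripper": 0},{"slide": [0,0,-20],"roll": 0,"gripper": 0},{"slide": [0,0,-50],"roll": 0,"gripper": 0},{"slide": [0,0,-80],"roll": 0,"gripper": 0},{"slide": [0,0,-110],"roll": 0,"gripper": 0},{"slide": [-20,-20,-140],"roll": 0,"gripper": 0},{"slide": [-50,-50,-160],"roll": 0,"gripper": 0},{"slide": [-80,-80,-170],"roll": 0,"gripper": 0},{"slide": [-100,-110,-170],"roll": 0,"gripper": 0},{"slide": [-100,-140,-170],"roll": 0,"gripper": 0}]'

```text
clock: 40.08
position: [0.3659, 0.0753, 0.2156]
ee_rot: [3.139, 0.046, 0.001]
force: [0.3, -0.5, -0.9]
width: 0.003
```

```bash
python3 - <<'E'
from h import *
d=shot('side','side28.png');e=shot('top','top28.png')
print(arm.observe()['position'],arm.observe()['force'])
sticks(d,.096,(220,345,200,300));print();sticks(e,.096,(320,365,180,290))
for n,dd in(('s',d),('t',e)):
    P=pts(dd)
    for y in (.0,-.05):
        m=(abs(P[...,1]-y)<.02)&(P[...,2]>.03)&(P[...,2]<.058)
        for x in (.455,.50,.58): 
            k=m&(abs(P[...,0]-x)<.008); print(n,y,x,k.sum(),np.nanmedian(P[...,2][k]).round(4) if k.any() else None)
E
```

```text
[0.369104   0.07886937 0.21585739] [-0.06597104 -0.65178375 -0.50648775]
px [250. 276.] c [ 0.4311 -0.2235] wh [0.0189 0.0594] an 1.51
px [278. 270.] c [ 0.4893 -0.228 ] wh [0.019  0.0593] an 1.544
px [303. 265.] c [ 0.5414 -0.2288] wh [0.0203 0.0591] an -1.554
px [326. 259.] c [ 0.5915 -0.2287] wh [0.0198 0.0597] an -1.549
px [266. 230.] c [ 0.4958 -0.1122] wh [0.0306 0.0448] an -0.039
px [284. 214.] c [ 0.5511 -0.0793] wh [0.0702 0.0932] an 1.513

px [345. 254.] c [ 0.4325 -0.2227] wh [0.0142 0.0516] an 1.544
px [345. 233.] c [ 0.4911 -0.2259] wh [0.0173 0.0521] an 1.544
px [344. 216.] c [ 0.542  -0.2273] wh [0.0147 0.0552] an 1.544
px [344. 199.] c [ 0.5922 -0.2285] wh [0.0149 0.0528] an 1.544
s 0.0 0.455 68 0.0466
s 0.0 0.5 63 0.0461
s 0.0 0.58 71 0.0461
s -0.05 0.455 103 0.0464
s -0.05 0.5 85 0.0467
s -0.05 0.58 81 0.0463
t 0.0 0.455 65 0.0478
t 0.0 0.5 65 0.0478
t 0.0 0.58 72 0.0477
t -0.05 0.455 74 0.0481
t -0.05 0.5 78 0.0475
t -0.05 0.58 66 0.0475
```

View pics/side28.png

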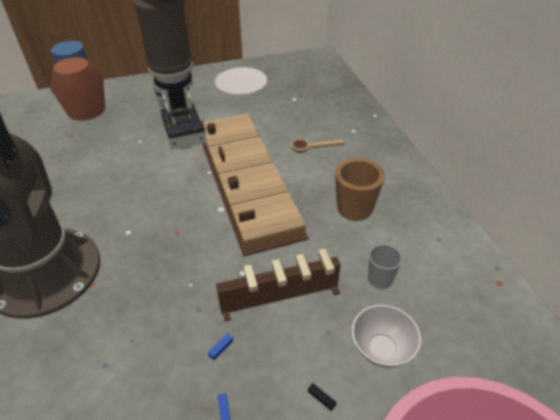

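View pics/top28.png

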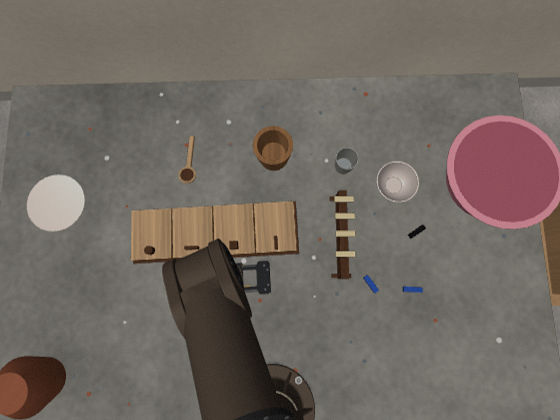

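The long-handle lid lies flat, at 48 mm front to back in the top view. The other lids are shut, and four sticks are at (250,276), (278,270), (303,265) and (326,259) on the rail. Bystanders and look-alikes are where they started and the arm touches nothing, so I hand in.

```bash
python3 -c "
from h import *
print(arm.sign_off())"
```

```text
the job is handed in; nothing more can be done
None
```

I opened the box with the front-to-back bar handle, which held three sticks. I laid those three and the cream stick from the table across the rail, shut the lid again and handed the job in at about 40 s.

**Last checks**
- **Sticks:** All four lie flat and square across the rail, with centres about 50–60 mm apart. In the top view they are within about 2 mm of the rail's axis. The side view reads up to 3 mm more because it also catches the sticks' side faces.
- **Lids:** The right lid is flat at 46–48 mm from front to back, where 48 mm means closed. The other three lids stayed shut.
- **Surroundings:** The mortar, cup, bowl, scoop and the black and blue look-alikes look unmoved in the pictures. I did not measure them.

**What went less well**
- **Opening:** I used a wrong sign on the lid's arc, so it first stopped about 10° short of upright. I pushed it further back with closed fingers.
- **Closing:** The closed fingertips pressed the shut lid with about 45 N at the end, more than I meant. The wrist stayed far below its 120 N limit. The 40 N limit names only the arm and the gripper's body. I take it that the fingers alone were in contact, but I could not check that.

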